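# Turn the face-down carved panel and seat it in the carving cradle

### The arm

A 6-joint arm with a two-finger parallel gripper is mounted at the origin on the work surface. World frame = base frame: x ahead of the robot, y to its left, z up, the work surface at z = 0. Lengths are in m, angles in rad, forces in N, time in s.
With the tool pointing down it reaches from about 0.4 to 0.825 m from the base axis. Payload 7 kg.
Tool frame: the origin (TCP) lies at the very end of the fingers, on their centre line; the grasp point (between the pads) lies 19 mm behind it; z points along the fingers, y is the line along which they close (so a half turn about z gives the same grasp; the last joint's range is limited). The gripper opens to 88 mm and grips with 3 to 60 N. Pads are 19 mm wide; open, the fingers measure 130 mm over their backs; the gripper's body (78 mm by 193 mm) begins 47 mm behind the grasp point.
Start: joints at [-0.865, 0.359, 0.012, 0, -1.224, -0.288], TCP at [0.274, -0.617, 0.227] pointing down, gripper open.
Joint ranges: [-3.07, 3.07], [-1.43, 2.12], [-1.02, 1.25], [-3.03, 1.67], [-3.05, -0], [-3.03, 3.03]. Speed limits (rad/s): [2.39, 2.39, 3.01, 3.14, 3.14, 3.14].

### API

Orientations are given as [roll, pitch, yaw] about the fixed x, y, z axes, in that order (R = Rz(yaw) Ry(pitch) Rx(roll)).
In Python, from station import arm, vision gives the robot as it stands. The module is installed in compiled form; this text tells all that it offers.
- The arm moves only by the tool jog_arm, never from a script. Its argument "steps" is a list that holds one entry, the list of rows, each a list of 7 numbers: the closure in counts, from 0 (fully open) to 255 (shut), then the shift along the tool's x, y, z scaled (see below), then the turn, a rotation vector about the tool's x, y, z scaled (see below). In form: [[[grip, dx, dy, dz, rx, ry, rz], ...]]. A call has 1 to 8 rows; each row is the pose to reach, as a shift and turn from the pose commanded when the call began, along the tool's axes at that moment; what a row does not reach only later rows make up. The controller multiplies each number of a shift by 250 mm and each number of a turn by 45 degrees. A row lasts 1/10 s, in which the tool goes at most 50 mm and 8.59 degrees, less where a joint would pass 70% of its speed; a pose out of reach is approached as far as the arm can. A call with a number of a shift or a turn outside -1 to 1 is refused whole. A call with a gripper value outside its range is refused whole. The fingers move at their own pace and stop on an object; "newtons" is the grip in N (left out, the last holds). Time passes only in rows, so rows that repeat a pose let the fingers close. It gives the time, the measured TCP pose, the force, the opening and the grip force at its end, in the units of the state.
- arm.get_state(): the state, without advancing time (a new reading comes with each control period).
- vision.grab_frame(name): name is "scene" or "top" or "wrist"; returns a dict with "color" (480x640x3 uint8, red, green, blue), "vfov" (degrees; the focal length in pixels is half the picture's height over the tangent of half this angle, whatever the lens; pixels are square), "cx", "cy" (the principal point, pixels), "k1" (the pictures are not rectified: a ray, as slopes to the right and down, at radius r is drawn at 1 + k1 r^2 times it, then the intrinsics apply), "extrinsics" (4x4, takes a point from world to camera coordinates). Camera axes: x right, y down, z forward; pixel columns grow to the right and rows downward; lengths in m; the calibration is good to about 2 mm. A picture is of the moment at which its call begins. There is no depth.
- arm.job_done(): hands the job in; it is judged then, once.
The state is a dict: "t": time; "q": joint angles; "qd": joint speeds; "joint_efforts": joint torques, N m; "eef_pos": TCP position; "ee_rot": TCP orientation; "force": force on the tool from outside, world axes, zero at the start; "moment": the same for the moment, N m; "width": finger opening in m; "gripper_force": force on a finger pad.
Only numpy, scipy, OpenCV 4.12 (cv2) and the standard library are available. Lean on these libraries where they do the work, as an engineer would, in place of code of your own. Each camera call takes 0.05 s, during which the arm holds its last target. There are 200 camera calls.

### The job

One of the two arch-topped wooden panels on the drying stands was put down with its carving underneath. Turn that one over and set it down gently in the empty carving cradle, carved face up, arched head uphill and square foot down against the ledge between the two cheeks, lying flat on the seat; you may stand it in the slotted holder block on the way. Leave the other panel and everything else on the table where it is, and let go at the end.

Things in the scene. Friction and masses are not known exactly. Their poses are not given: they have to be found in the camera images.
- panel_center (a point): Centre, mid-thickness, of the panel lying face down on a drying stand: brown wood, 120 long, 56 wide, 22 mm thick, 110 g; one end square (foot, x=-60), the other a half-round arch (head, x=+60). Axes: x to the head, y across, z out of the carved face (now pointing down). The face (z=+11) has a raised border, a rosette and leaves; the back (z=-11) is plain with a small steel hanging plate.
- panel_face (a point): Middle of that panel's carved face, 11 mm along z from its centre, same axes
- panel_head (a point): Tip of that panel's arched head, 60 mm along x from its centre, same axes
- stand_a: The drying stand under the face-down panel, pale wood; origin under its base plate (124 x 66 x 8 mm), x level in the downhill direction. A spine 40 mm wide slopes 25 degrees and carries the panel, head uphill, foot against a 12 mm high ledge; the panel's long sides overhang by 8 mm each, free to grasp, its centre 62 mm above the table.
- panel_up_center (a point): Centre of the other panel, identical, lying face up with its head uphill on an identical drying stand; it stays there. Same axes.
- cradle_rest: The carving cradle's sloping seat: the empty one, pale wood on a plywood base 160 x 110 x 10 mm. Origin: middle of the seat surface, 52 mm above the table; x down the slope (25 degrees), y level across, z square out of it. Surface: a spine 40 mm wide, x -59 to +61. A well seated panel has its centre at x about 0, y 0, z +11 mm and its own x axis opposite to this x.
- cradle_ledge (a point): Foot end of the same seat: inner face of the ledge at the seat surface (61 mm down the slope from the seat's middle; same directions as the table, turned with the cradle: x level downhill). The ledge is 12 mm high, 8 mm thick. On either side a cheek, 14 mm high, runs 21 mm uphill from the ledge, inner faces at y = +-32 mm: 4 mm of room each side of the panel.
- holder_hole0 (a point): Slot mouth of a fixed pale wooden holder block (64 x 100 x 36 mm) in which a panel can be stood on its foot while turning it: centre of the slot at the block's top, 36 mm above the table. Slot 29 mm wide along x, 65 mm long along y, 28 mm deep (floor 8 mm above the table), z up. A panel standing in it has its centre 68 mm above the table.
- mallet: Bystander: upright turned wooden mallet, head down, 86 mm across and 205 mm tall; origin on its underside (standing as built) at the centre; leave it alone
- glue: Bystander: white glue bottle with orange cap, 60 mm across, 140 mm tall; origin on its underside (standing as built) at the centre; leave it alone
- wax: Bystander: plain pale metal wax tin, 80 mm across, 50 mm tall; origin on its underside (standing as built) at the centre; leave it alone
- stone: Bystander: sharpening stone in a dark wooden holder, 170 x 64 x 32 mm; origin on its underside (standing as built) at the centre; leave it alone
- offcut: Bystander: dark wooden offcut, 75 x 50 x 40 mm; origin on its underside (standing as built) at the centre; leave it alone
- gouge: Bystander: gouge with a wooden handle lying flat, about 200 mm long; origin on its underside (standing as built) about the middle of its length; leave it alone
- brush: Bystander: flat bench brush with a wooden handle lying flat, about 200 mm long; origin on its underside (standing as built) about the middle of its length; leave it alone

How it is judged:
At the end, for the whole second after the job is handed in: The panel that began face down lies released and still in the cradle, carved face up, arched head uphill: centred across within 7 mm, its foot within about 10 mm of the ledge, flat on the seat within 6 degrees and in line with it within 8 degrees (x of panel_center in the frame of cradle_rest between -0.01 and 0.006 m and y of panel_center in the frame of cradle_rest between -0.007 and 0.007 m and z of panel_center in the frame of cradle_rest between 0.006 and 0.016 m and z of panel_face in the frame of cradle_rest above 0.017 m and x of panel_head in the frame of cradle_rest below -0.05 m and angle between the z axis of panel_center and the z axis of cradle_rest, either way round below 0.1 rad and angle between the x axis of panel_center and the x axis of cradle_rest, either way round below 0.14 rad and linear speed of panel below 0.02 m/s and angular speed of panel below 0.2 rad/s); the robot touches nothing.
It fails at once if the face-up panel is moved more than 15 mm (distance of panel_up_center from where it was at the start of the episode above 0.015 m).
It fails at once if a bystander is moved more than 30 mm (distance of any of mallet, glue, wax, stone, offcut, gouge, brush from where it was at the start of the episode above 0.03 m).
It fails at once if the panel is dropped (falling free faster than 0.7 m/s) (linear speed of panel above 0.7 m/s and contact force between panel and anything else below 0.05 N).
It also fails if it takes over 58 s, if anything falls off the work surface, if the arm or the gripper's body presses on something with over 40 N, if the wrist force passes 120 N, or if a joint passes its speed limit or range.

## Working session

There is one attempt and no reset: what is moved stays moved. The work goes in short steps, Python scripts to look and compute and a tool call to move; the robot and the scene stay as the last step left them, time stands still between calls to the robot, and variables do not carry over. Pictures are saved under pics/ and viewed, at most 10 in all, crops included, and the job is handed in when it is done.

Besides the shell and the picture viewer there is one more tool, called after ">>>" by a JSON object that holds its "api" and its "payload", one argument or row to a line. jog_arm: Moves the arm, as the interface text tells. Its arguments: {"type":"object","properties":{"steps":{"type":"array","items":{"type":"array","items":{"type":"array","items":{"type":"number"}}}},"newtons":{"type":"number"}},"required":["steps"]}

```bash
ls; mkdir -p pics
python3 - <<'E'
from station import arm, vision
import cv2,numpy as np
print(arm.get_state())
for n in("scene","top"):
    f=vision.grab_frame(n); cv2.imwrite(f"pics/{n}0.png",f["color"][:,:,::-1])
    print(n,f["vfov"],f["cx"],f["cy"],f["k1"],np.round(f["extrinsics"],4).tolist())
E
```

```text
pics
{'t': 0.0, 'q': array([-8.64907013e-01,  3.59361867e-01,  1.10174546e-02, -3.55756671e-04,
       -1.22413852e+00, -2.88109575e-01]), 'qd': array([-0.00039523,  0.00081377,  0.00097496, -0.00051365, -0.00033392,
        0.00040498]), 'joint_efforts': array([-1.54287100e-03, -5.82713413e+01,  2.93057227e+01,  6.99752927e+00,
        6.93239534e-03, -1.30689054e-04]), 'eef_pos': array([ 0.27362757, -0.61647438,  0.22561987]), 'ee_rot': array([ 3.13988053e+00, -1.58631712e-04, -2.72393393e+00]), 'force': array([-0.54797985,  0.1764656 ,  0.7418132 ]), 'moment': array([-0.02724859,  0.01562901, -0.0320586 ]), 'gripper_force': 0.0, 'width': 0.08773992027639232}
scene 57.97857191487152 324.43245608625824 245.00619150324226 -0.026052140076390246 [[0.2826, 0.9592, 0.0021, -0.1799], [0.6829, -0.1997, -0.7027, -0.3022], [-0.6736, 0.2, -0.7115, 1.3226], [0.0, 0.0, 0.0, 1.0]]
top 47.20249149565538 321.78427029150276 233.90828683668374 -0.08582099547927498 [[-0.0157, -0.9997, 0.021, 0.0398], [-0.9954, 0.0136, -0.0944, 0.5198], [0.0941, -0.0224, -0.9953, 1.0339], [0.0, 0.0, 0.0, 1.0]]
```

View pics/top0.png

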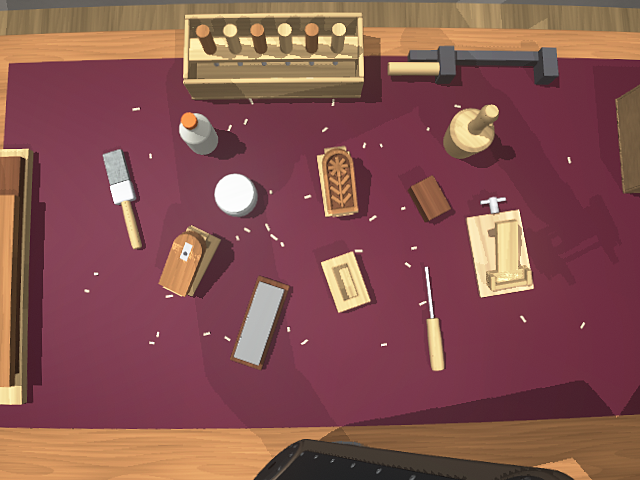

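View pics/scene0.png

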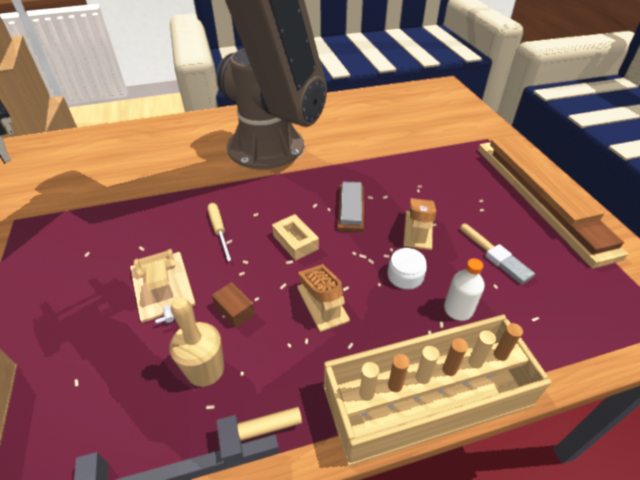

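Top view: the face-down panel is at about (183,263), with its steel plate showing and its head up-right. The holder is at (346,281), the cradle at (500,253) with its ledge toward the robot, and the face-up panel at (338,182).

```bash
cat > h.py <<'E'
import numpy as np, cv2
from scipy.spatial.transform import Rotation as R
from station import arm, vision
def K(f):
    F=240/np.tan(np.radians(f["vfov"]/2)); return np.array([[F,0,f["cx"]],[0,F,f["cy"]],[0,0,1.]]), np.array([f["k1"],0,0,0,0.])
def ray(f,uv):
    k,d=K(f); p=cv2.undistortPoints(np.float64([[uv]]),k,d)[0,0]; E=f["extrinsics"]
    return -E[:3,:3].T@E[:3,3], E[:3,:3].T@np.r_[p,1]
def onz(f,uv,z):
    o,d=ray(f,uv); return o+d*(z-o[2])/d[2]
def proj(f,P):
    k,d=K(f); E=f["extrinsics"]; r,_=cv2.Rodrigues(E[:3,:3]); return cv2.projectPoints(np.float64(P).reshape(-1,1,3),r,E[:3,3],k,d)[0][:,0]
E
python3 - <<'E'
import cv2,numpy as np
t=cv2.imread("pics/top0.png");s=cv2.imread("pics/scene0.png")
c=lambda i,x,y:cv2.resize(i[y:y+75,x:x+100],(400,300),interpolation=cv2.INTER_CUBIC)
a=np.vstack([np.hstack([c(t,140,225),c(t,450,223)]),np.hstack([c(t,296,243),c(s,112,242)])])
cv2.imwrite("pics/c1.png",a)
E
```

```text
(no output)
```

View pics/c1.png

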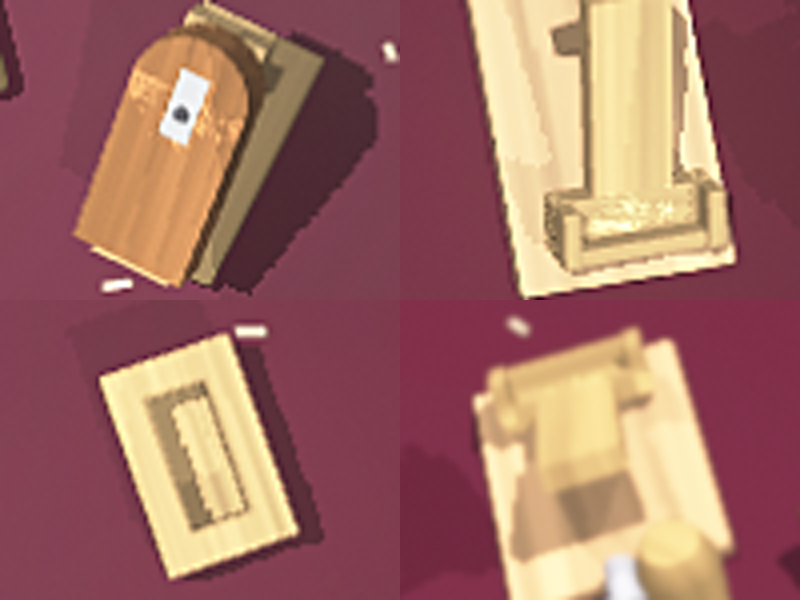

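Run:
```python
from h import *
f=vision.grab_frame("top")
c=lambda x,y,ox,oy:((x%400+.5)/4-.5+ox,(y%300+.5)/4-.5+oy)
P=[onz(f,c(x,y,140,225),z) for x,y,z in[(76,235,.0466),(183,287,.0466),(207,30,.0973)]]
fm=(P[0]+P[1])/2; print("panel",np.round(P,4).tolist(),"w",np.linalg.norm(P[0]-P[1]),"len",np.linalg.norm(P[2]-fm))
d=P[2]-fm; w=P[0]-P[1]; print("yaw head",np.degrees(np.arctan2(d[1],d[0])),"from foot edge",np.degrees(np.arctan2(-w[0],w[1])))
print('mid',(P[2]+fm)/2)
H=[onz(f,c(x,y,296,243),.036) for x,y in[(100,378),(228,335),(298,532),(172,578)]]
print("holder",np.round(H,4).tolist(),np.mean(H,0),[np.linalg.norm(H[i]-H[(i+1)%4]) for i in range(4)])
a=H[0]-H[3]+H[1]-H[2]; print("yaw",np.degrees(np.arctan2(a[1],a[0])))
B=[onz(f,p,.010) for p in[(467,217),(521,209),c(735,262,450,223),c(524,298,450,223)]]
print("base",np.round(B,4).tolist(),np.mean(B,0),[np.linalg.norm(B[i]-B[(i+1)%4]) for i in range(4)])
a=B[0]-B[3]+B[1]-B[2]; print("yaw",np.degrees(np.arctan2(a[1],a[0])))
L=[onz(f,c(x,y,450,223),.0262) for x,y in[(585,237),(697,213)]]
print("ledge",L,np.mean(L,0),np.linalg.norm(L[0]-L[1]))
T=[onz(f,p,.0769) for p in[(499,222),(519.5,219)]];print("top end",T,np.mean(T,0),np.linalg.norm(T[0]-T[1]))
```

```text
panel [[0.4293, 0.3398, 0.0466], [0.4045, 0.2893, 0.0466], [0.5198, 0.2676, 0.0973]] w 0.05628447700796724 len 0.12394319089459435
yaw head -24.526215522989308 from foot edge -26.131321796330354
mid [0.46836677 0.29108343 0.07195   ]
holder [[0.4655, 0.0355, 0.036], [0.485, -0.0257, 0.036], [0.3913, -0.0569, 0.036], [0.3708, 0.0031, 0.036]] [ 0.42815241 -0.01101491  0.036     ] [np.float64(0.06421712869204042), np.float64(0.09880034195733695), np.float64(0.0633953540389093), np.float64(0.10013064227314414)]
yaw 18.67560980010085
base [[0.5514, -0.2564, 0.01], [0.5662, -0.3673, 0.01], [0.4083, -0.3849, 0.01], [0.393, -0.2774, 0.01]] [ 0.47970595 -0.32148804  0.01      ] [np.float64(0.11189660331294428), np.float64(0.15893759126452892), np.float64(0.10851676503580047), np.float64(0.15975416560681335)]
yaw 6.959232335444856
ledge [array([ 0.42215112, -0.30367644,  0.0262    ]), array([ 0.43263684, -0.36013168,  0.0262    ])] [ 0.42739398 -0.33190406  0.0262    ] 0.057420764536029505
top end [array([ 0.53309204, -0.297218  ,  0.0769    ]), array([ 0.53826739, -0.3368684 ,  0.0769    ])] [ 0.53567971 -0.3170432   0.0769    ] 0.03998673052054742
```

Measured so far, with sizes that match the ones given:

| Item | Position (m) | Angle |
|---|---|---|
| Panel centre | (0.470, 0.290, 0.062) | uphill yaw about -25° |
| Holder slot | (0.428, -0.011) | yaw 18.7° |
| Cradle ledge middle | (0.427, -0.332) | uphill yaw about 7.5° |

I'll start moving, and use the recorded joint and pose pairs to fit the arm's kinematics.

>>> {"api": "jog_arm", "payload": {
  "steps": [
    [[0,-1,0.7,-0.4,0,0,0.3],[0,-1,0.7,-0.4,0,0,0.3],[0,-1,0.7,-0.4,0,0,0.3],[0,-1,0.7,-0.4,0,0,0.3],[0,-1,0.7,-0.4,0,0,0.3],[0,-1,0.7,-0.4,0,0,0.3],[0,-1,0.7,-0.4,0,0,0.3],[0,-1,0.7,-0.4,0,0,0.3]]
  ]
}}

```text
t: 0.95
eef_pos: [0.4331, -0.3535, 0.328]
ee_rot: [-3.14, 0.002, -2.956]
force: [-0.3, -0.1, -0.4]
width: 0.0878
gripper_force: 0.0
```

```bash
cat > rec.py <<'E'
from h import *
import json
s=arm.get_state(); r=[*s["q"],*s["eef_pos"],*s["ee_rot"]]
open("rec.jsonl","a").write(json.dumps([float(v) for v in r])+"\n")
print(s["t"],np.round(r,4).tolist(),round(s["width"],4),np.round(s["force"],1))
print(np.round(R.from_euler("xyz",s["ee_rot"]).as_matrix(),3).tolist())
E
python3 rec.py
```

```text
0.95 [-0.3344, 0.1157, -0.0804, -0.0001, -1.3722, -1.0506, 0.4331, -0.3535, 0.328, -3.1404, 0.0022, -2.9558] 0.0878 [-0.3 -0.1 -0.4]
[[-0.983, -0.185, 0.002], [-0.185, 0.983, -0.001], [-0.002, -0.001, -1.0]]
```

>>> {"api": "jog_arm", "payload": {
  "steps": [
    [[0,0,1,0,0,0.6,0],[0,0,1,0,0,0.6,0],[0,0,1,0,0,0.6,0],[0,0,1,0,0,0.6,0],[0,0,1,0,0,0.6,0],[0,0,1,0,0,0.6,0]]
  ]
}}

```text
t: 1.55
eef_pos: [0.3858, -0.1061, 0.3261]
ee_rot: [3.14, -0.472, -2.954]
force: [0.4, -0.8, 0.3]
width: 0.0874
gripper_force: 0.0
```

```bash
python3 rec.py
```

```text
1.55 [0.2159, 0.1358, -0.147, -0.0149, -1.7598, -1.599, 0.3858, -0.1061, 0.3261, 3.14, -0.472, -2.9542] 0.0874 [ 0.4 -0.8  0.3]
[[-0.875, -0.186, -0.447], [-0.166, 0.983, -0.083], [0.455, 0.001, -0.891]]
```

>>> {"api": "jog_arm", "payload": {
  "steps": [
    [[0,0,1,0,0.5,0,0],[0,0,1,0,0.5,0,0],[0,0,1,0,0.5,0,0],[0,0,1,0,0.5,0,0],[0,0,1,0,0.5,0,0],[0,0,1,0,0.5,0,0]]
  ]
}}

```text
t: 2.15
eef_pos: [0.3403, 0.1387, 0.3261]
ee_rot: [-2.749, -0.472, -2.957]
force: [0.0, -0.1, -0.4]
width: 0.0875
gripper_force: 0.0
```

```bash
python3 rec.py
```

```text
2.15 [0.931, 0.1548, -0.1867, -0.0045, -1.8337, -2.2216, 0.3403, 0.1387, 0.3261, -2.7488, -0.472, -2.9572] 0.0875 [ 0.  -0.1 -0.4]
[[-0.876, -0.34, -0.343], [-0.163, 0.876, -0.453], [0.455, -0.341, -0.823]]
```

```bash
cat > kin.py <<'E'
from h import *
import json
from scipy.optimize import least_squares
AX=np.array([[0,0,1],[0,1,0],[0,-1,0],[1,0,0],[0,-1,0],[1,0,0]],float)
LO=np.array([-3.07,-1.43,-1.02,-3.03,-3.05,-3.03]);HI=np.array([3.07,2.12,1.25,1.67,0,3.03])
def fk(q,p,sg):
    # offsets before each joint: base->j2, j2->j3, j3->j4, (j4->)j5, j5->tool
    o=[np.zeros(3),[p[0],p[1],p[2]],[p[3],0,p[4]],[p[5],0,p[6]],[p[7],p[12],p[13]],[p[8],p[9],p[10]]]
    T=np.eye(3);x=np.zeros(3);Rr=np.eye(3)
    for i in range(6):
        x=x+Rr@np.array(o[i],float); Rr=Rr@R.from_rotvec(sg[i]*AX[i]*q[i]).as_matrix()
    x=x+Rr@np.array([p[11],0,0])
    return x,Rr
# tool z = zero-config x ; remaining fixed roll found by fit
def full(q,p,sg):
    x,Rr=fk(q,p,sg); return x,Rr@R.from_rotvec(p[14:17]).as_matrix()
def load():
    D=np.array([json.loads(l) for l in open("rec.jsonl")]); return D[:,:6],D[:,6:9],R.from_euler("xyz",D[:,9:]).as_matrix()
def fit(sg):
    Q,X,M=load()
    p0=np.array([0,-.19,.3,0,.4,0,0,.4,0,0,0,.25,0,0,0,np.pi/2,0])
    def res(p):
        r=[.02*(p[:14]-p0[:14])*.05]
        for q,x,m in zip(Q,X,M):
            a,b=full(q,p,sg); r+=[a-x,.3*(b-m).ravel()]
        return np.concatenate(r)
    best=None
    for rv in([0,np.pi/2,0],[2.2,0,2.2],[0,2.2,2.2],[1.2,1.2,1.2],[1.2,-1.2,1.2]):
        p1=p0.copy();p1[14:]=rv
        s=least_squares(res,p1)
        if best is None or s.cost<best.cost: best=s
    return best
def ik(x,M,p,sg,q0s):
    out=[]
    for q0 in q0s:
        def r(q):
            a,b=full(q,p,sg); return np.r_[a-x,.2*(b-M).ravel()]
        s=least_squares(r,np.clip(q0,LO+.01,HI-.01),bounds=(LO,HI)); out.append((s.cost,s.x))
    return min(out,key=lambda t:t[0])
E
cat > fit.py <<'E'
from kin import *
import itertools
b=None
for s in itertools.product([1,-1],repeat=3):
    sg=np.array([1,1,s[0],1,s[1],s[2]]); r=fit(sg)
    if b is None or r.cost<b[0]: b=(r.cost,r.x,sg)
    print(s,r.cost)
print(np.round(b[1],4)); np.savez("kin.npz",p=b[1],sg=b[2])
E
python3 - <<'E'
import json
l=[-0.8649,0.35936,0.0110,-0.00036,-1.22414,-0.28811,0.27362757,-0.61647438,0.22561987,3.13988,-0.0001586,-2.7239339]
open("rec.jsonl","a").write(json.dumps(l)+"\n")
E
python3 fit.py
```

```text
(1, 1, 1) 0.5375325316820473
(1, 1, -1) 5.562442907662057e-05
(1, -1, 1) 0.06251794916100355
(1, -1, -1) 0.5825535144182987
(-1, 1, 1) 0.5361222040447514
(-1, 1, -1) 0.010326899678378616
(-1, -1, 1) 0.0996205648209392
(-1, -1, -1) 0.6015761109804796
[ 0.0121 -0.1944  0.186   0.0591  0.5879 -0.0159 -0.7236  0.3841  0.0658
  0.0013  0.0208  0.3158  0.0013  0.7421 -1.2167  1.216  -1.2073]
```

```bash
cat > go.py <<'E'
from kin import *
def rot(y,z):
    z=np.array(z,float)/np.linalg.norm(z); y=np.array(y,float); y-=z*(y@z); y/=np.linalg.norm(y); return np.c_[np.cross(y,z),y,z]
def jog(x,M,s=None):
    s=s or arm.get_state(); M0=R.from_euler("xyz",s["ee_rot"]).as_matrix()
    d=M0.T@(np.array(x)-s["eef_pos"])/.25; t=R.from_matrix(M0.T@M).as_rotvec()/(np.pi/4)
    print("shift",np.round(d,3).tolist(),"turn",np.round(t,3).tolist(),"rows>=",round(max(np.linalg.norm(d)*5,np.linalg.norm(t)*45/8.59),1))
    return d,t
A=lambda a:np.array([np.cos(np.radians(a)),np.sin(np.radians(a)),0])
Z=np.array([0,0,1.])
PC=np.array([.4704,.2896,.062]); PU=A(-25); PV=A(65)         # panel on stand: centre, uphill, left
HC=np.array([.4282,-.0110,.036]); HX=A(18.7); HY=A(108.7)
LE=np.array([.4274,-.3319,.0262]); CU=A(7.4); CV=A(97.4)       # cradle ledge, uphill, left
SEAT=LE+.061*(np.cos(np.radians(25))*CU+np.sin(np.radians(25))*Z)
def tz(phi,u): a=np.radians(phi+25); return -np.cos(a)*u-np.sin(a)*Z
PX=np.cos(np.radians(25))*PU+np.sin(np.radians(25))*Z
E
python3 - <<'E'
from go import *
z=tz(45,PU)
for sgn in(1,-1):
    M=rot(sgn*PV,z); jog(PC+.01*PX+.019*z-.13*z,M)
E
```

```text
shift [-0.973, 0.436, 0.038] turn [-0.801, -0.007, 0.751] rows>= 5.8
shift [-0.973, 0.436, 0.038] turn [0.009, -1.038, -3.092] rows>= 17.1
```

>>> {"api": "jog_arm", "payload": {
  "steps": [
    [[0,-0.97,0.44,0.04,0,0,-1],[0,-0.97,0.44,0.04,0,0,-1],[0,-0.97,0.44,0.04,0,0,-1],[0,-0.97,0.44,0.04,0,0,-1],[0,-0.97,0.44,0.04,0,0,-1],[0,-0.97,0.44,0.04,0,0,-1]]
  ]
}}

```text
t: 2.75
eef_pos: [0.5142, 0.2668, 0.1653]
ee_rot: [3.038, -0.602, -2.042]
force: [-0.6, -0.2, 0.2]
width: 0.0876
gripper_force: 0.0
```

```bash
python3 rec.py
```

```text
2.75 [0.845, 0.6136, 0.1126, 0.0422, -1.6786, -1.3571, 0.5142, 0.2668, 0.1653, 3.0382, -0.6025, -2.0422] 0.0876 [-0.6 -0.2  0.2]
[[-0.374, -0.86, -0.348], [-0.734, 0.504, -0.455], [0.567, 0.085, -0.82]]
```

>>> {"api": "jog_arm", "payload": {
  "steps": [
    [[0,0,0,0,0,0,-1],[0,0,0,0,0,0,-1],[0,0,0,0,0,0,-1],[0,0,0,0,0,0,-1],[0,0,0,0,0,0,-1],[0,0,0,0,0,0,-1]]
  ]
}}

```text
t: 3.35
eef_pos: [0.5131, 0.2661, 0.17]
ee_rot: [2.635, -0.345, -1.198]
force: [0.1, -0.0, -0.1]
width: 0.0877
gripper_force: 0.0
```

Run:
```python
from go import *
z=tz(45,PU);M=rot(-PV,z); jog(PC+.01*PX+.019*z-.13*z,M)
```

```text
shift [-0.012, -0.001, -0.008] turn [0.586, -0.571, -1.18] rows>= 7.5
```

>>> {"api": "jog_arm", "payload": {
  "steps": [
    [[0,0,0,0,0.29,-0.285,-0.59],[0,0,0,0,0.29,-0.285,-0.59],[0,0,0,0,0.29,-0.285,-0.59],[0,0,0,0,0.29,-0.285,-0.59],[0,0,0,0,0.29,-0.285,-0.59]]
  ]
}}

```text
t: 3.85
eef_pos: [0.5135, 0.2652, 0.1718]
ee_rot: [2.822, 0.048, -0.868]
force: [1.6, -0.2, 0.1]
width: 0.0876
gripper_force: 0.0
```

```bash
python3 rec.py
```

```text
3.85 [0.7687, 0.4439, -0.0028, -0.0668, -1.441, -0.0392, 0.5135, 0.2652, 0.1718, 2.8218, 0.048, -0.8683] 0.0876 [ 1.6 -0.2  0.1]
[[0.645, -0.715, -0.269], [-0.762, -0.625, -0.168], [-0.048, 0.314, -0.948]]
```

>>> {"api": "jog_arm", "payload": {
  "steps": [
    [[0,0,0,0,0.29,-0.285,-0.59],[0,0,0,0,0.29,-0.285,-0.59],[0,0,0,0,0.29,-0.285,-0.59],[0,0,0,0,0.29,-0.285,-0.59],[0,0,0,0,0.29,-0.285,-0.59]]
  ]
}}

```text
t: 4.35
eef_pos: [0.5134, 0.2652, 0.17]
ee_rot: [3.136, 0.348, -0.444]
force: [0.6, -0.5, 0.5]
width: 0.0877
gripper_force: 0.0
```

```bash
python3 rec.py; python3 fit.py
python3 - <<'E'
from kin import *
f=vision.grab_frame("wrist"); cv2.imwrite("pics/w1.png",f["color"][:,:,::-1])
E
```

```text
4.35 [0.6025, 0.3962, 0.0081, -0.3029, -1.3762, 0.6133, 0.5134, 0.2652, 0.17, 3.1363, 0.3481, -0.444] 0.0877 [ 0.6 -0.5  0.5]
[[0.849, -0.428, -0.31], [-0.404, -0.904, 0.142], [-0.341, 0.005, -0.94]]
(1, 1, 1) 1.1931189000727946
(1, 1, -1) 0.028214947607070637
(1, -1, 1) 0.09559980707220767
(1, -1, -1) 1.209237477844775
(-1, 1, 1) 1.2083982330966838
(-1, 1, -1) 0.05680455468831977
(-1, -1, 1) 0.1417034106167496
(-1, -1, -1) 1.2319482153491388
[-0.0342 -0.2628  0.2072 -0.0537  0.5987  0.0835 -0.7733  0.4835  0.0651
  0.0355 -0.0158  0.3151  0.0355  0.7849 -1.1946  1.1186 -1.1592]
```

View pics/w1.png

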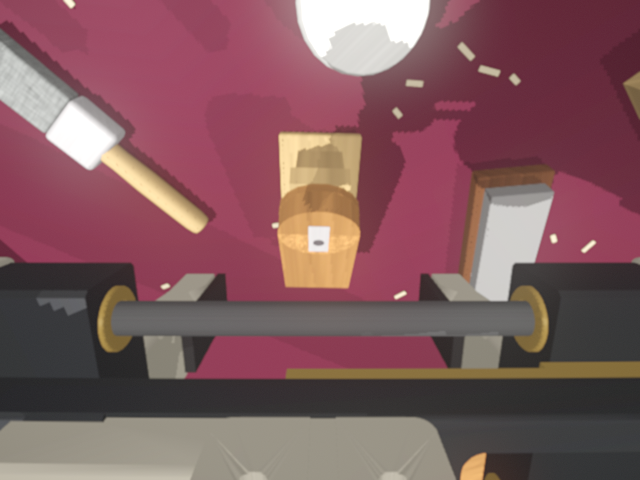

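Wrist view: the panel sits midway between the fingers (axis at column 319, fingers at about 200 and 440), so the alignment is good. The joint 4 model doesn't fit yet, so I'll try other axes.

```bash
cat > fit.py <<'E'
import kin; from kin import *
b=None
for n,a in dict(x=[1,0,0],mx=[-1,0,0],z=[0,0,1],mz=[0,0,-1],y=[0,1,0],my=[0,-1,0]).items():
    AX[3]=a; sg=np.array([1,1,1,1,1,-1]); r=fit(sg)
    print(n,r.cost)
    if b is None or r.cost<b[0]: b=(r.cost,r.x,sg,AX[3].copy())
print(np.round(b[1],4)); np.savez("kin.npz",p=b[1],sg=b[2],a=b[3])
E
python3 fit.py
```

```text
x 0.028214947607070637
mx 5.7868315343695024e-08
z 0.014848905552951697
mz 0.014862785345762394
y 0.020431221842560753
my 0.020441002974700716
[ 0.      0.      0.1988  0.      0.6016  0.0318  0.      0.4318  0.064
 -0.0959  0.      0.314  -0.0959  0.     -1.2092  1.2092 -1.2092]
```

```bash
cat >> go.py <<'E'
k=np.load("kin.npz"); P_,SG=k["p"],k["sg"]; AX[3]=k["a"]
def fr(x,z): return np.c_[x,np.cross(z,x),z]
c25,s25=np.cos(np.radians(25)),np.sin(np.radians(25))
STAND=(PC,fr(PX,PU*s25-Z*c25))
HOLD=lambda f:(HC+np.array([0,0,.032]),fr(Z,-f*HX))     # f=1: face to robot
CX=c25*CU+s25*Z; CN=-s25*CU+c25*Z
CRAD=(SEAT+.011*CN,fr(CX,CN))
def tool(pan,phi,side,s,g):   # side +1: from back, -1: from face; g along panel x of grasp point
    c,M=pan; a=np.radians(phi); z=np.array([-np.cos(a),0,side*np.sin(a)])
    T=rot([0,s,0],z); return c+M@(np.array([g,0,0])+.019*z), M@T
rng=np.random.default_rng(0)
SEEDS=[[.6,.4,0,-.3,-1.4,.6]]+[LO+(HI-LO)*rng.random(6) for _ in range(12)]
def chk(x,M,seeds=None): return ik(x,M,P_,SG,seeds or SEEDS)
E
python3 - <<'E'
from go import *
def show(n,pan,phi,side,s,g,up=0):
    x,M=tool(pan,phi,side,s,g); c,q=chk(x+up*Z,M); print(n,phi,s,"ok" if c<1e-7 else "--","%.1e"%c,np.round(q,2).tolist())
for phi in(20,45,65):
    show("stand",STAND,phi,1,1,.01)
    for f in(1,-1):
        for s in(1,-1):
            show(f"h1 f{f}",HOLD(f),phi,1,s,.01); show(f"h2 f{f}",HOLD(f),phi,-1,s,.01)
    show("crad",CRAD,phi,-1,1,.01);show("crad",CRAD,phi,-1,-1,.01)
E
```

```text
stand 20 1 ok 2.8e-28 [0.47, 0.69, 0.11, -0.59, -1.55, 0.85]
h1 f1 20 1 ok 1.6e-25 [0.41, 0.35, -0.49, -0.03, -1.08, -1.64]
h2 f1 20 1 -- 1.8e-05 [0.45, -0.0, -1.02, 0.12, -0.21, -1.8]
h1 f1 20 -1 ok 7.5e-30 [0.41, 0.35, -0.49, -0.03, -1.08, 1.51]
h2 f1 20 -1 -- 1.8e-05 [0.45, -0.0, -1.02, 0.12, -0.21, 1.34]
h1 f-1 20 1 -- 1.8e-05 [0.45, -0.0, -1.02, 0.12, -0.21, 1.34]
h2 f-1 20 1 ok 7.5e-30 [0.41, 0.35, -0.49, -0.03, -1.08, 1.51]
h1 f-1 20 -1 -- 1.8e-05 [0.45, -0.0, -1.02, 0.12, -0.21, -1.8]
h2 f-1 20 -1 ok 1.6e-25 [0.41, 0.35, -0.49, -0.03, -1.08, -1.64]
crad 20 1 ok 4.1e-29 [-0.14, 0.78, -0.02, 0.19, -1.54, -1.39]
crad 20 -1 ok 8.3e-24 [-0.14, 0.78, -0.02, 0.19, -1.54, 1.75]
stand 45 1 ok 3.1e-30 [0.67, 0.48, -0.17, -0.35, -1.12, 0.65]
h1 f1 45 1 ok 9.6e-27 [0.39, 0.62, -0.24, -0.05, -1.5, -1.61]
h2 f1 45 1 ok 1.9e-24 [-0.31, 0.05, -0.77, -1.41, -0.44, 0.3]
h1 f1 45 -1 ok 1.0e-23 [0.39, 0.62, -0.24, -0.05, -1.5, 1.53]
h2 f1 45 -1 ok 1.2e-26 [-0.31, 0.05, -0.77, -1.41, -0.44, -2.84]
h1 f-1 45 1 ok 1.2e-26 [-0.31, 0.05, -0.77, -1.41, -0.44, -2.84]
h2 f-1 45 1 ok 1.0e-23 [0.39, 0.62,
[... 271 characters left out ...]
, 1.82]
stand 65 1 ok 4.6e-29 [0.89, 0.35, -0.47, 0.0, -0.75, 0.24]
h1 f1 65 1 ok 1.9e-30 [0.39, 0.83, -0.09, -0.06, -1.79, -1.61]
h2 f1 65 1 ok 5.6e-26 [-1.01, 0.59, -0.95, -1.79, -1.13, 1.54]
h1 f1 65 -1 ok 5.8e-25 [0.39, 0.83, -0.09, -0.06, -1.79, 1.53]
h2 f1 65 -1 ok 1.2e-25 [-1.01, 0.59, -0.95, -1.79, -1.13, -1.6]
h1 f-1 65 1 ok 1.2e-25 [-1.01, 0.59, -0.95, -1.79, -1.13, -1.6]
h2 f-1 65 1 ok 5.8e-25 [0.39, 0.83, -0.09, -0.06, -1.79, 1.53]
h1 f-1 65 -1 ok 5.6e-26 [-1.01, 0.59, -0.95, -1.79, -1.13, 1.54]
h2 f-1 65 -1 ok 1.9e-30 [0.39, 0.83, -0.09, -0.06, -1.79, -1.61]
crad 65 1 ok 2.0e-29 [-0.25, 0.39, -0.41, -0.0, -0.78, -1.19]
crad 65 -1 ok 5.7e-31 [-0.25, 0.39, -0.41, 0.0, -0.78, 1.95]
```

Run:
```python
from go import *
s=arm.get_state(); x,M=tool(STAND,45,1,1,.012); jog(x,M,s)
f=vision.grab_frame("top")
print("mallet head top", onz(f,(470,130),.12), "wax",onz(f,(236,195),.05),"glue",onz(f,(190,120),.14),"clamp",onz(f,(493,204),.05))
for phi in(50,55,60):
    for s in(1,-1):
        x,M=tool(HOLD(1),phi,-1,s,.01); c,q=chk(x,M); print(phi,s,"%.0e"%c,np.round(q,2))
    x,M=tool(CRAD,phi,-1,1,.01); c,q=chk(x,M); print(phi,"cr %.0e"%c,np.round(q,2))
```

```text
shift [-0.004, -0.017, 0.515] turn [0.006, -0.003, -0.012] rows>= 2.6
mallet head top [ 0.69656863 -0.23705898  0.12      ] wax [0.5939592  0.19378564 0.05      ] glue [0.71336076 0.2630087  0.14      ] clamp [ 0.57099525 -0.29660571  0.05      ]
50 1 1e-23 [-0.55  0.12 -0.81 -1.59 -0.63  0.69]
50 -1 3e-24 [-0.55  0.12 -0.81 -1.59 -0.63 -2.46]
50 cr 9e-30 [-0.2   0.5  -0.29  0.1  -1.04 -1.3 ]
55 1 2e-27 [-0.74  0.24 -0.86 -1.7  -0.81  0.99]
55 -1 3e-25 [-0.74  0.24 -0.86 -1.7  -0.81 -2.15]
55 cr 1e-26 [-0.22  0.46 -0.33  0.07 -0.95 -1.27]
60 1 3e-27 [-0.9   0.39 -0.91 -1.76 -0.98  1.27]
60 -1 2e-24 [-0.9   0.39 -0.91 -1.76 -0.98 -1.87]
60 cr 2e-29 [-0.23  0.42 -0.37  0.04 -0.86 -1.24]
```

>>> {"api": "jog_arm", "payload": {
  "steps": [
    [[0,0,-0.017,0.15,0,0,-0.012],[0,0,-0.017,0.3,0,0,-0.012],[0,0,-0.017,0.4,0,0,-0.012],[0,0,-0.017,0.46,0,0,-0.012],[0,0,-0.017,0.5,0,0,-0.012],[0,0,-0.017,0.515,0,0,-0.012],[0,0,-0.017,0.515,0,0,-0.012]]
  ]
}}

```text
t: 5.15
eef_pos: [0.475, 0.2895, 0.0499]
ee_rot: [3.14, 0.346, -0.431]
force: [0.2, -0.3, -0.1]
width: 0.0876
gripper_force: 0.0
```

```bash
python3 rec.py
python3 - <<'E'
from kin import *
f=vision.grab_frame("wrist"); cv2.imwrite("pics/w2.png",f["color"][:,:,::-1])
E
```

```text
5.15 [0.6677, 0.4779, -0.1596, -0.3414, -1.1208, 0.6512, 0.475, 0.2895, 0.0499, 3.1403, 0.346, -0.4308] 0.0876 [ 0.2 -0.3 -0.1]
[[0.855, -0.417, -0.309], [-0.393, -0.909, 0.14], [-0.339, 0.001, -0.941]]
```

View pics/w2.png

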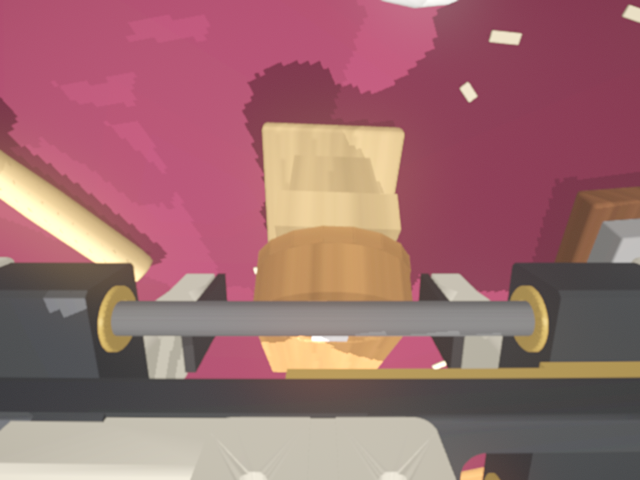

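The panel sits slightly right of the finger centre (column 331 against 321), so I'll nudge about 3 mm and close.

>>> {"api": "jog_arm", "payload": {
  "steps": [
    [[0,0,0.012,0,0,0,0],[120,0,0.012,0,0,0,0],[255,0,0.012,0,0,0,0],[255,0,0.012,0,0,0,0],[255,0,0.012,0,0,0,0],[255,0,0.012,0,0,0,0],[255,0,0.012,0,0,0,0],[255,0,0.012,0,0,0,0]]
  ],
  "newtons": 25
}}

```text
t: 6.0
eef_pos: [0.4734, 0.2865, 0.0497]
ee_rot: [3.14, 0.346, -0.431]
force: [-0.1, 0.4, 1.5]
width: 0.0565
gripper_force: 24.7
```

```bash
python3 rec.py
```

```text
6.0 [0.6652, 0.4749, -0.1654, -0.3417, -1.119, 0.6546, 0.4734, 0.2865, 0.0497, 3.1404, 0.3465, -0.4308] 0.0565 [-0.1  0.4  1.5]
[[0.855, -0.417, -0.309], [-0.393, -0.909, 0.141], [-0.34, 0.001, -0.941]]
```

>>> {"api": "jog_arm", "payload": {
  "steps": [
    [[255,-0.03,0,-0.09,0,0,0],[255,-0.09,0,-0.25,0,0,0],[255,-0.16,0,-0.44,0,0,0],[255,-0.24,0,-0.67,0,0,0],[255,-0.24,0,-0.67,0,0,0],[255,-0.24,0,-0.67,0,0,0]]
  ]
}}

```text
t: 6.6
eef_pos: [0.4748, 0.2871, 0.23]
ee_rot: [-3.138, 0.344, -0.429]
force: [0.7, 0.8, -2.7]
width: 0.0568
gripper_force: 24.7
```

```bash
python3 rec.py
cat > path.py <<'E'
from go import *
def path(q1,n):
    q0=arm.get_state()["q"]; print("dq",np.round(q1-q0,2))
    Fs=[full(q0+(q1-q0)*i/n,P_,SG) for i in range(n+1)]
    for (x0,M0),(x1,M1) in zip(Fs,Fs[1:]):
        d=M0.T@(x1-x0)/.25; t=R.from_matrix(M0.T@M1).as_rotvec()/(np.pi/4)
        print(np.round([*d,*t],3).tolist(),"rows",round(max(np.linalg.norm(d)*5,np.linalg.norm(t)*5.24),1),"to",np.round(x1,3),"z",np.round(M1[:,2],2))
E
python3 - <<'E'
from path import *
x,M=tool(HOLD(1),45,1,1,.012); c,q=chk(x+.12*Z,M,[[.4,.6,-.2,0,-1.5,-1.6]]); print(c,q); path(q,4)
E
```

```text
6.6 [0.668, 0.3028, 0.0159, -0.3089, -1.4486, 0.5365, 0.4748, 0.2871, 0.23, -3.1381, 0.344, -0.4292] 0.0568 [ 0.7  0.8 -2.7]
[[0.856, -0.417, -0.305], [-0.392, -0.909, 0.144], [-0.337, -0.003, -0.941]]
2.8342850235537057e-23 [ 0.39382089  0.47458898 -0.1538671  -0.04825833 -1.72642192 -1.62600773]
dq [-0.27  0.17 -0.17  0.26 -0.28 -2.16]
[0.145, 0.303, 0.055, -0.184, 0.017, 0.791] rows 4.3 to [0.47  0.206 0.205] z [-0.39  0.03 -0.92]
[0.258, 0.185, 0.067, -0.16, 0.097, 0.787] rows 4.2 to [0.457 0.127 0.189] z [-0.48 -0.07 -0.88]
[0.295, 0.034, 0.078, -0.102, 0.162, 0.781] rows 4.2 to [0.438 0.053 0.184] z [-0.57 -0.16 -0.8 ]
[0.254, -0.108, 0.087, -0.017, 0.195, 0.772] rows 4.2 to [ 0.415 -0.015  0.187] z [-0.67 -0.23 -0.71]
```

>>> {"api": "jog_arm", "payload": {
  "steps": [
    [[255,0.145,0.303,0.055,-0.184,0.017,0.79],[255,0.145,0.303,0.055,-0.184,0.017,0.79],[255,0.145,0.303,0.055,-0.184,0.017,0.79],[255,0.145,0.303,0.055,-0.184,0.017,0.79],[255,0.145,0.303,0.055,-0.184,0.017,0.79]]
  ]
}}

```text
t: 7.1
eef_pos: [0.468, 0.2049, 0.1996]
ee_rot: [2.799, 0.223, -1.073]
force: [-0.8, 0.1, -0.3]
width: 0.0563
gripper_force: 24.7
```

>>> {"api": "jog_arm", "payload": {
  "steps": [
    [[255,0.258,0.185,0.067,-0.16,0.097,0.787],[255,0.258,0.185,0.067,-0.16,0.097,0.787],[255,0.258,0.185,0.067,-0.16,0.097,0.787],[255,0.258,0.185,0.067,-0.16,0.097,0.787],[255,0.258,0.185,0.067,-0.16,0.097,0.787]]
  ]
}}

```text
t: 7.6
eef_pos: [0.4552, 0.1263, 0.1848]
ee_rot: [2.637, -0.108, -1.603]
force: [-0.5, 0.3, -0.8]
width: 0.0563
gripper_force: 24.7
```

>>> {"api": "jog_arm", "payload": {
  "steps": [
    [[255,0.295,0.034,0.078,-0.102,0.162,0.781],[255,0.295,0.034,0.078,-0.102,0.162,0.781],[255,0.295,0.034,0.078,-0.102,0.162,0.781],[255,0.295,0.034,0.078,-0.102,0.162,0.781],[255,0.295,0.034,0.078,-0.102,0.162,0.781]]
  ]
}}

```text
t: 8.1
eef_pos: [0.4363, 0.0521, 0.1795]
ee_rot: [2.716, -0.506, -2.115]
force: [-0.1, 0.3, -1.3]
width: 0.0563
gripper_force: 24.7
```

```bash
python3 rec.py
python3 - <<'E'
from path import *
x,M=tool(HOLD(1),45,1,1,.012); jog(x+.12*Z,M)
E
```

```text
8.1 [0.4621, 0.4389, -0.1158, -0.1137, -1.656, -1.0899, 0.4363, 0.0521, 0.1795, 2.7156, -0.5057, -2.1149] 0.0563 [-0.1  0.3 -1.3]
[[-0.453, -0.676, -0.582], [-0.749, 0.643, -0.164], [0.484, 0.361, -0.797]]
shift [0.253, -0.107, 0.07] turn [-0.013, 0.181, 0.765] rows>= 4.1
```

>>> {"api": "jog_arm", "payload": {
  "steps": [
    [[255,0.253,-0.107,0.07,-0.013,0.181,0.765],[255,0.253,-0.107,0.07,-0.013,0.181,0.765],[255,0.253,-0.107,0.07,-0.013,0.181,0.765],[255,0.253,-0.107,0.07,-0.013,0.181,0.765],[255,0.253,-0.107,0.07,-0.013,0.181,0.765]]
  ]
}}

```text
t: 8.6
eef_pos: [0.416, -0.0152, 0.1864]
ee_rot: [3.14, -0.784, -2.812]
force: [1.5, 0.5, -1.4]
width: 0.0562
gripper_force: 24.7
```

```bash
python3 rec.py
python3 - <<'E'
from path import *
x,M=tool(HOLD(1),45,1,1,.012); jog(x+.12*Z,M)
t=vision.grab_frame("top");s=vision.grab_frame("scene")
for n,f in(("t",t),("s",s)):
    c,m=HOLD(1); c=c+.12*Z
    cor=[c+m@np.array(v)/1000 for v in[(-60,28,11),(-60,-28,11),(-60,28,-11),(-60,-28,-11),(60,0,11),(60,0,-11)]]
    print(n,np.round(proj(f,cor),1).tolist(), np.round(proj(f,HC),1).tolist())
cr=lambda f,x,y:cv2.resize(f["color"][y:y+100,x:x+100,::-1],(400,400),interpolation=cv2.INTER_CUBIC)
cv2.imwrite("pics/i1.png",np.hstack([cr(t,296,215),cr(s,240,165)]))
E
```

```text
8.6 [0.3939, 0.4747, -0.1535, -0.0479, -1.7256, -1.6236, 0.416, -0.0152, 0.1864, 3.1396, -0.7844, -2.8118] 0.0562 [ 1.5  0.5 -1.4]
[[-0.67, -0.323, -0.669], [-0.229, 0.947, -0.227], [0.706, 0.001, -0.708]]
shift [0.002, 0.0, 0.001] turn [-0.001, 0.001, 0.003] rows>= 0.0
t [[335.8, 292.5], [366.3, 281.6], [331.5, 280.5], [362.0, 269.6], [357.0, 287.2], [352.0, 273.4]] [[345.5, 281.5]]
s [[300.7, 192.9], [278.9, 202.2], [306.1, 198.1], [284.2, 207.6], [286.6, 150.5], [292.5, 155.6]] [[294.6, 230.9]]
```

View pics/i1.png

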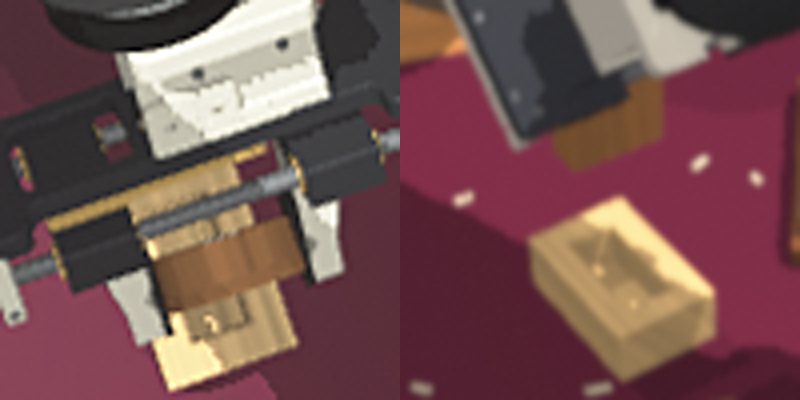

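Scene crop: the panel's foot edge runs from (283.6,207.1) to (305.1,199.1), within about 1 px of the prediction, so it is lined up over the slot. Lowering now.

>>> {"api": "jog_arm", "payload": {
  "steps": [
    [[255,-0.1,0,0.1,0,0,0],[255,-0.17,0,0.17,0,0,0],[255,-0.22,0,0.22,0,0,0],[255,-0.25,0,0.25,0,0,0],[255,-0.265,0,0.265,0,0,0],[255,-0.28,0,0.28,0,0,0],[255,-0.28,0,0.28,0,0,0]]
  ]
}}

```text
t: 9.4
eef_pos: [0.418, -0.0162, 0.093]
ee_rot: [3.14, -0.781, -2.806]
force: [1.3, -4.5, 15.7]
width: 0.0561
gripper_force: 25.0
```

```bash
python3 rec.py
python3 - <<'E'
from path import *
x,M=tool(HOLD(1),45,1,1,.012); jog(x,M)
s=vision.grab_frame("scene")
c,m=HOLD(1); c=c+.021*Z
print(np.round(proj(s,[c+m@np.array(v)/1000 for v in[(-32,28,-11),(-32,-28,-11)]]),1).tolist())
cv2.imwrite("pics/i2.png",cv2.resize(s["color"][165:265,240:340,::-1],(600,600),interpolation=cv2.INTER_CUBIC))
E
```

```text
9.4 [0.3943, 0.5813, -0.2248, -0.0426, -1.545, -1.6113, 0.418, -0.0162, 0.093, 3.1402, -0.7812, -2.8058] 0.0561 [ 1.3 -4.5 15.7]
[[-0.67, -0.329, -0.665], [-0.234, 0.944, -0.231], [0.704, 0.001, -0.71]]
shift [-0.068, 0.006, 0.081] turn [-0.007, 0.005, 0.009] rows>= 0.5
[[307.0, 222.1], [286.2, 231.8]]
```

View pics/i2.png

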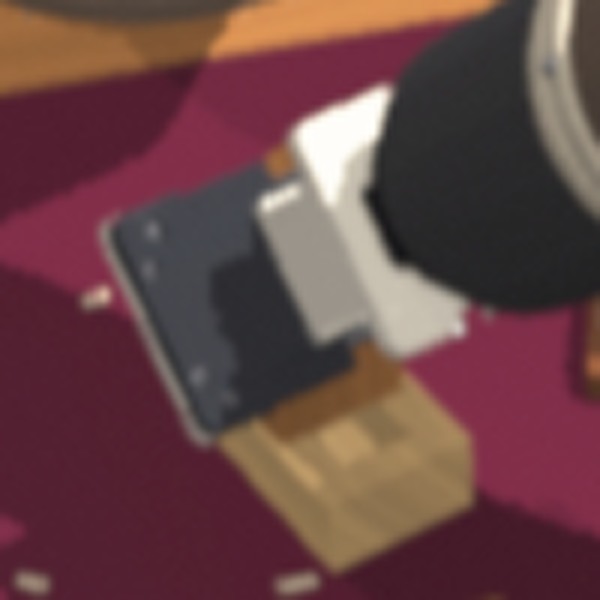

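Run:
```python
from path import *
s=vision.grab_frame("scene"); st=arm.get_state(); print(st["force"],st["moment"],st["eef_pos"])
a=[onz(s,(240+(x+.5)/6-.5,165+(y+.5)/6-.5),.036) for x,y in[(285,445),(405,378)]]
for p in a: d=p-HC; print("back foot corner in holder frame mm",round(d@HX*1e3,1),round(d@HY*1e3,1))
# holder corners in the scene crop
for n,uv in(("bl",(335,572-0)),("right-top",(472,437))): print(n,uv)
g=[HC+HX*i*.032+HY*j*.05 for i in(-1,1) for j in(-1,1)]
print("pred holder top corners crop px",np.round((proj(s,g)-[240,165]+.5)*6-.5,0).tolist())
sl=[HC+HX*i*.0145+HY*j*.0325 for i in(-1,1) for j in(-1,1)]
print("pred slot crop",np.round((proj(s,sl)-[240,165]+.5)*6-.5,0).tolist())
```

```text
[ 1.57767689 -4.31632812 15.87560701] [-1.72431338  1.25777256  1.04613406] [ 0.41793933 -0.01621487  0.09297668]
back foot corner in holder frame mm 12.3 -28.0
back foot corner in holder frame mm 7.4 30.0
bl (335, 572)
right-top (472, 437)
pred holder top corners crop px [[176.0, 402.0], [392.0, 304.0], [262.0, 499.0], [483.0, 393.0]]
pred slot crop [[238.0, 410.0], [380.0, 345.0], [278.0, 453.0], [420.0, 386.0]]
```

I misread the block: its 100 mm side, and so the slot's length, runs along yaw 18.7°. The panel has to be turned 90°. I'll lift and replan.

>>> {"api": "jog_arm", "payload": {
  "steps": [
    [[255,0.12,0,-0.12,0,0,0],[255,0.26,0,-0.26,0,0,0],[255,0.36,0,-0.36,0,0,0],[255,0.36,0,-0.36,0,0,0],[255,0.36,0,-0.36,0,0,0]]
  ]
}}

```text
t: 10.0
eef_pos: [0.4171, -0.0149, 0.218]
ee_rot: [3.136, -0.775, -2.806]
force: [-0.5, -0.4, -1.3]
width: 0.0557
gripper_force: 25.0
```

```bash
sed -i 's/^HX=.*//; s/HX=A(18.7); HY=A(108.7)/HX=A(108.7); HY=A(198.7)/' go.py; python3 rec.py
python3 - <<'E'
from go import *
q0=arm.get_state()["q"]
def show(n,pan,phi,side,s,g,up=0):
    x,M=tool(pan,phi,side,s,g); c,q=chk(x+up*Z,M,SEEDS+[q0]); print(n,phi,s,"ok" if c<1e-7 else "--",np.round(q,2).tolist())
for f in(1,-1):
    show(f"h1 f{f}",HOLD(f),45,1,1,.012,.12); show(f"h1 f{f}",HOLD(f),45,1,1,.012)
    for phi in(45,55,65):
        for s in(1,-1): show(f"   h2 f{f}",HOLD(f),phi,-1,s,.01)
E
```

```text
10.0 [0.3942, 0.4398, -0.1231, -0.0476, -1.7816, -1.6226, 0.4171, -0.0149, 0.218, 3.136, -0.775, -2.806] 0.0557 [-0.5 -0.4 -1.3]
[[-0.675, -0.326, -0.663], [-0.235, 0.945, -0.225], [0.7, 0.004, -0.714]]
h1 f1 45 1 ok [0.95, 0.09, -0.96, 0.68, -1.15, -1.12]
h1 f1 45 1 -- [0.88, 0.34, -1.02, 0.78, -0.92, -1.29]
   h2 f1 45 1 ok [-0.19, 0.49, -0.24, -0.68, -1.36, 0.85]
   h2 f1 45 -1 ok [-0.19, 0.49, -0.24, -0.68, -1.36, -2.3]
   h2 f1 55 1 ok [-0.27, 0.59, -0.17, -0.75, -1.51, 0.93]
   h2 f1 55 -1 ok [-0.27, 0.59, -0.17, -0.75, -1.51, -2.21]
   h2 f1 65 1 ok [-0.32, 0.7, -0.11, -0.81, -1.65, 0.99]
   h2 f1 65 -1 ok [-0.32, 0.7, -0.11, -0.81, -1.65, -2.16]
h1 f-1 45 1 ok [-0.19, 0.32, -0.15, -0.66, -1.56, -2.46]
h1 f-1 45 1 ok [-0.19, 0.49, -0.24, -0.68, -1.36, -2.3]
   h2 f-1 45 1 -- [0.88, 0.34, -1.02, 0.78, -0.92, 1.85]
   h2 f-1 45 -1 -- [0.88, 0.34, -1.02, 0.78, -0.92, -1.29]
   h2 f-1 55 1 -- [0.95, 0.46, -1.02, 0.82, -1.02, 1.7]
   h2 f-1 55 -1 -- [0.95, 0.46, -1.02, 0.82, -1.02, -1.44]
   h2 f-1 65 1 -- [1.0, 0.59, -1.02, 0.83, -1.11, 1.57]
   h2 f-1 65 -1 -- [1.0, 0.59, -1.02, 0.83, -1.11, -1.57]
```

Run:
```python
from go import *
q0=np.array([.88,.34,-1.0,.78,-.92,-1.29])
def res(x,M):
    c,q=chk(x,M,[q0,[.95,.09,-.96,.68,-1.15,-1.12],[.6,.3,-.9,.3,-1,-1.4]]); a,b=full(q,P_,SG); return np.round((a-x)*1e3,1),round(np.degrees(np.linalg.norm(R.from_matrix(M.T@b).as_rotvec())),1),np.round(q,2)
for phi in(45,35,25,15): print("h1 f1 phi",phi,*res(*tool(HOLD(1),phi,1,1,.012)))
for up in(.01,.02,.03): 
    x,M=tool(HOLD(1),45,1,1,.012); print("up",up,*res(x+up*Z,M))
for tilt in(-8,8):
  for yaw in(-6,6):
    x,M=tool(HOLD(1),45,1,1,.012); D=(R.from_rotvec(np.radians(yaw)*Z)*R.from_rotvec(np.radians(tilt)*HY)).as_matrix()
    c=HC-np.array([0,0,.028]); print("tilt",tilt,yaw,*res(c+D@(x-c),D@M))
for phi in(5,15,25,35): print("h2 f-1",phi,*res(*tool(HOLD(-1),phi,-1,-1,.025)))
```

```text
h1 f1 phi 45 [7.4 8.5 5.8] 3.9 [ 0.88  0.34 -1.02  0.78 -0.92 -1.29]
h1 f1 phi 35 [5.4 4.9 5.1] 2.8 [ 0.8   0.24 -1.02  0.73 -0.81 -1.13]
h1 f1 phi 25 [1.6 1.  1.7] 0.9 [ 0.72  0.16 -1.02  0.65 -0.68 -0.96]
h1 f1 phi 15 [0. 0. 0.] 0.0 [ 0.63  0.12 -0.95  0.44 -0.62 -0.68]
up 0.01 [6.6 7.5 5.3] 3.5 [ 0.88  0.32 -1.02  0.77 -0.94 -1.28]
up 0.02 [5.6 6.5 4.8] 3.0 [ 0.89  0.29 -1.02  0.77 -0.95 -1.26]
up 0.03 [4.7 5.5 4.2] 2.6 [ 0.9   0.27 -1.02  0.76 -0.97 -1.25]
tilt -8 -6 [2.1 1.9 1.8] 1.1 [ 0.79  0.27 -1.02  0.74 -0.83 -1.23]
tilt -8 6 [11.2  9.8 10.2] 5.8 [ 0.78  0.24 -1.02  0.78 -0.81 -1.06]
tilt 8 -6 [0.9 1.2 0.6] 0.5 [ 0.95  0.44 -1.02  0.77 -1.   -1.47]
tilt 8 6 [12.4 17.7  8.2] 7.0 [ 0.97  0.43 -1.02  0.81 -1.01 -1.36]
h2 f-1 5 [ 0. -0.  0.] 0.0 [ 0.52  0.11 -0.79  0.13 -0.69 -0.29]
h2 f-1 15 [0. 0. 0.] 0.0 [ 0.64  0.1  -0.93  0.41 -0.67 -0.65]
h2 f-1 25 [0.1 0.1 0.2] 0.1 [ 0.73  0.13 -1.02  0.64 -0.71 -0.95]
h2 f-1 35 [4.  3.6 4. ] 2.1 [ 0.81  0.21 -1.02  0.72 -0.83 -1.12]
```

Run:
```python
from path import *
x,M=tool(HOLD(-1),45,1,1,.012); c,q=chk(x+.13*Z,M,[[-.19,.32,-.15,-.66,-1.56,-2.46]]); print(c,q); path(q,2)
for f,s in((-1,1),(-1,-1),(1,1),(1,-1)):
  for phi in(0,10):
    c,q=chk(*tool(HOLD(f),phi,1,s,.015)); print(f,s,phi,"%.0e"%c,np.round(q,2))
```

```text
2.028530852737711e-29 [-0.18910678  0.30736653 -0.14377458 -0.66267989 -1.57619867 -2.47029749]
dq [-0.58 -0.13 -0.02 -0.62  0.21 -0.85]
[-0.015, 0.057, 0.158, -0.676, -0.093, 0.733] rows 5.2 to [ 0.389 -0.009  0.187] z [-0.58  0.29 -0.76]
[-0.058, 0.102, -0.097, -0.677, 0.094, 0.75] rows 5.3 to [0.424 0.002 0.197] z [-0.23  0.67 -0.71]
-1 1 0 4e-12 [ 0.44  0.14 -0.73  0.   -0.71  3.03]
-1 1 10 3e-21 [ 0.27  0.18 -0.58 -0.24 -0.83 -2.92]
-1 -1 0 2e-28 [ 0.44  0.14 -0.73 -0.   -0.71 -0.11]
-1 -1 10 5e-26 [ 0.27  0.18 -0.58 -0.24 -0.83  0.22]
1 1 0 2e-28 [ 0.44  0.14 -0.73 -0.   -0.71 -0.11]
1 1 10 7e-27 [ 0.58  0.12 -0.88  0.29 -0.64 -0.49]
1 -1 0 4e-12 [ 0.44  0.14 -0.73  0.   -0.71  3.03]
1 -1 10 7e-29 [ 0.58  0.12 -0.88  0.29 -0.64  2.65]
```

>>> {"api": "jog_arm", "payload": {
  "steps": [
    [[255,-0.015,0.057,0.158,-0.676,-0.093,0.733],[255,-0.015,0.057,0.158,-0.676,-0.093,0.733],[255,-0.015,0.057,0.158,-0.676,-0.093,0.733],[255,-0.015,0.057,0.158,-0.676,-0.093,0.733],[255,-0.015,0.057,0.158,-0.676,-0.093,0.733],[255,-0.015,0.057,0.158,-0.676,-0.093,0.733]]
  ]
}}

```text
t: 10.6
eef_pos: [0.3879, -0.0108, 0.1858]
ee_rot: [3.135, -0.706, 2.687]
force: [-0.0, -0.2, -1.3]
width: 0.0561
gripper_force: 25.0
```

>>> {"api": "jog_arm", "payload": {
  "steps": [
    [[255,-0.058,0.102,-0.097,-0.677,0.094,0.75],[255,-0.058,0.102,-0.097,-0.677,0.094,0.75],[255,-0.058,0.102,-0.097,-0.677,0.094,0.75],[255,-0.058,0.102,-0.097,-0.677,0.094,0.75],[255,-0.058,0.102,-0.097,-0.677,0.094,0.75],[255,-0.058,0.102,-0.097,-0.677,0.094,0.75],[255,-0.058,0.102,-0.097,-0.677,0.094,0.75]]
  ]
}}

```text
t: 11.3
eef_pos: [0.4227, 0.001, 0.1951]
ee_rot: [-3.136, -0.784, 1.893]
force: [0.2, -0.5, -0.3]
width: 0.056
gripper_force: 25.0
```

```bash
python3 rec.py
python3 - <<'E'
from path import *
x,M=tool(HOLD(-1),45,1,1,.012); jog(x+.13*Z,M)
t=vision.grab_frame("top");s=vision.grab_frame("scene")
st=arm.get_state(); a,b=tool((np.zeros(3),np.eye(3)),45,1,1,.012); Mt=R.from_euler("xyz",st["ee_rot"]).as_matrix(); Mp=Mt@b.T; c=st["eef_pos"]-Mp@a
V=[(-60,28,11),(-60,-28,11),(-60,28,-11),(-60,-28,-11),(60,0,11),(60,0,-11)]
for n,f,o in(("t",t,(296,215)),("s",s,(240,165))):
    print(n,np.round((proj(f,[c+Mp@np.array(v)/1000 for v in V])-o)*4+1.5,0).tolist())
cr=lambda f,x,y:cv2.resize(f["color"][y:y+100,x:x+100,::-1],(400,400),interpolation=cv2.INTER_CUBIC)
cv2.imwrite("pics/i3.png",np.hstack([cr(t,296,215),cr(s,240,165)]))
E
```

```text
11.3 [-0.1889, 0.3081, -0.1464, -0.6602, -1.5743, -2.4714, 0.4227, 0.001, 0.1951, -3.1362, -0.784, 1.8928] 0.056 [ 0.2 -0.5 -0.3]
[[-0.224, 0.947, -0.229], [0.672, 0.32, 0.668], [0.706, -0.004, -0.708]]
shift [0.005, 0.005, -0.003] turn [-0.003, 0.002, -0.004] rows>= 0.0
t [[169.0, 213.0], [213.0, 337.0], [217.0, 196.0], [262.0, 320.0], [210.0, 273.0], [265.0, 253.0]]
s [[256.0, 149.0], [200.0, 96.0], [221.0, 164.0], [166.0, 110.0], [218.0, -68.0], [180.0, -54.0]]
```

View pics/i3.png

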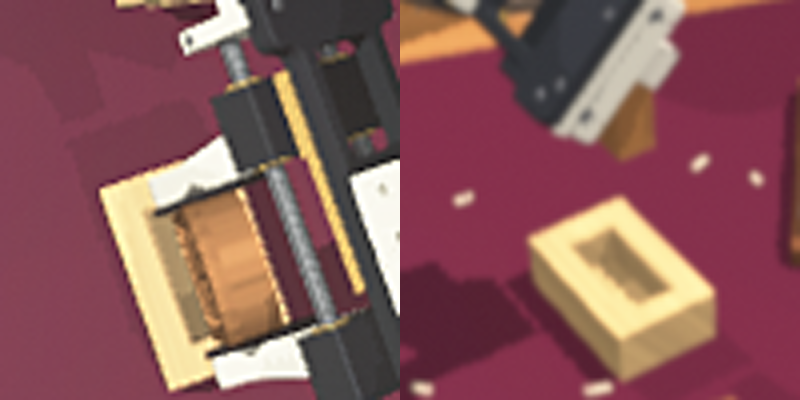

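Both views match the prediction within 1 px: the foot corners in scene at crop (623,161) and (655,148), and the slot centre at (295,231). Lowering into the slot.

>>> {"api": "jog_arm", "payload": {
  "steps": [
    [[255,-0.1,0.005,0.1,0,0,0],[255,-0.18,0.005,0.18,0,0,0],[255,-0.24,0.005,0.24,0,0,0],[255,-0.27,0.005,0.27,0,0,0],[255,-0.285,0.005,0.285,0,0,0],[255,-0.3,0.005,0.3,0,0,0],[255,-0.315,0.005,0.315,0,0,0],[255,-0.325,0.005,0.325,0,0,0]]
  ]
}}

```text
t: 12.2
eef_pos: [0.4249, 0.0015, 0.0807]
ee_rot: [-3.138, -0.783, 1.894]
force: [-0.5, -0.5, -1.4]
width: 0.056
gripper_force: 25.0
```

```bash
python3 rec.py
python3 - <<'E'
from path import *
x,M=tool(HOLD(-1),45,1,1,.012); jog(x,M)
E
```

```text
12.2 [-0.1901, 0.4637, -0.2299, -0.6733, -1.3855, -2.3214, 0.4249, 0.0015, 0.0807, -3.1382, -0.7833, 1.8942] 0.056 [-0.5 -0.5 -1.4]
[[-0.225, 0.947, -0.227], [0.672, 0.32, 0.668], [0.706, -0.002, -0.709]]
shift [-0.038, -0.003, 0.041] turn [-0.002, 0.003, -0.003] rows>= 0.3
```

>>> {"api": "jog_arm", "payload": {
  "steps": [
    [[255,-0.015,0,0.015,0,0,0],[255,-0.028,0,0.028,0,0,0],[255,-0.034,0,0.034,0,0,0],[255,-0.038,0,0.038,0,0,0],[255,-0.038,0,0.038,0,0,0]]
  ]
}}

```text
t: 12.7
eef_pos: [0.4244, 0.0015, 0.0669]
ee_rot: [-3.136, -0.784, 1.893]
force: [-0.6, -0.2, -1.3]
width: 0.0559
gripper_force: 25.0
```

>>> {"api": "jog_arm", "payload": {
  "steps": [
    [[255,-0.004,0,0.004,0,0,0],[255,-0.008,0,0.008,0,0,0],[255,-0.011,0,0.011,0,0,0],[255,-0.011,0,0.011,0,0,0]]
  ]
}}

```text
t: 13.1
eef_pos: [0.4245, 0.0014, 0.0651]
ee_rot: [-3.139, -0.785, 1.896]
force: [-1.5, -2.6, 15.7]
width: 0.0558
gripper_force: 25.0
```

>>> {"api": "jog_arm", "payload": {
  "steps": [
    [[255,0.006,0,-0.006,0,0,0],[0,0.006,0,-0.006,0,0,0],[0,0.006,0,-0.006,0,0,0],[0,0.006,0,-0.006,0,0,0],[0,0.006,0,-0.06,0,0,0],[0,0.006,0,-0.2,0,0,0],[0,0.006,0,-0.36,0,0,0],[0,0.006,0,-0.44,0,0,0]]
  ]
}}

```text
t: 13.9
eef_pos: [0.4505, -0.0739, 0.1446]
ee_rot: [-3.139, -0.781, 1.894]
force: [-0.0, -0.5, -0.3]
width: 0.0875
gripper_force: 0.0
```

```bash
python3 rec.py
python3 - <<'E'
from path import *
t=vision.grab_frame("top");s=vision.grab_frame("scene")
c,m=HOLD(-1)
V=[(60,0,11),(60,0,-11),(32,28,11),(32,-28,11),(32,28,-11),(32,-28,-11)]
for n,f,o in(("t",t,(296,215)),("s",s,(240,165))):
    print(n,np.round((proj(f,[c+m@np.array(v)/1000 for v in V])-o)*4+1.5,0).tolist())
cr=lambda f,x,y:cv2.resize(f["color"][y:y+100,x:x+100,::-1],(400,400),interpolation=cv2.INTER_CUBIC)
cv2.imwrite("pics/i4.png",np.hstack([cr(t,296,215),cr(s,240,165)]))
x,M=tool(HOLD(-1),8,1,1,.02); c,q=chk(x+.08*Z,M,[[.27,.18,-.58,-.24,-.83,-2.92]]); print(c,q); path(q,2)
E
```

```text
13.9 [-0.2928, 0.4492, -0.0762, -0.6099, -1.5682, -2.3545, 0.4505, -0.0739, 0.1446, -3.1391, -0.7807, 1.8944] 0.0875 [-0.  -0.5 -0.3]
[[-0.226, 0.948, -0.226], [0.674, 0.32, 0.666], [0.704, -0.002, -0.71]]
t [[189.0, 274.0], [237.0, 257.0], [164.0, 215.0], [207.0, 334.0], [211.0, 198.0], [253.0, 317.0]]
s [[229.0, 135.0], [195.0, 150.0], [259.0, 201.0], [204.0, 147.0], [225.0, 216.0], [171.0, 162.0]]
5.9238551497436746e-08 [ 0.30415097  0.0541043  -0.51378633 -0.16595168 -1.01222199 -3.02999929]
dq [ 0.6  -0.39 -0.44  0.44  0.55 -0.68]
[0.101, -0.059, 0.142, 0.114, -0.447, 0.085] rows 2.5 to [ 0.423 -0.038  0.137] z [-0.23  0.36 -0.9 ]
[0.119, 0.047, -0.007, -0.135, -0.367, -0.048] rows 2.1 to [ 0.427 -0.009  0.149] z [-0.04  0.13 -0.99]
```

View pics/i4.png

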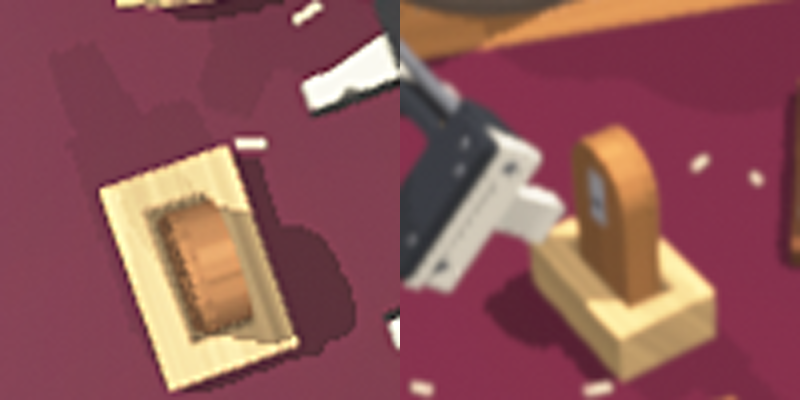

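Scene crop: the panel stands upright in the slot with its back and hanging plate toward -y. Next I'll regrasp from nearly above and turn it half round.

Run:
```python
from path import *
for phi in(12,15,18):
    for f,q0 in((-1,[.27,.18,-.58,-.24,-.83,-2.9]),(1,[.6,.12,-.9,.35,-.64,-.5])):
        for up in(0,.05,.09):
            x,M=tool(HOLD(f),phi,1,1,.02); c,q=chk(x+up*Z,M,[q0]); print(phi,f,up,"%.0e"%c,np.round(q,2))
x,M=tool(HOLD(-1),15,1,1,.02); jog(x+.075*Z,M)
```

```text
12 -1 0 3e-17 [ 0.23  0.19 -0.55 -0.27 -0.87 -2.87]
12 -1 0.05 3e-15 [ 0.24  0.12 -0.5  -0.25 -0.99 -2.91]
12 -1 0.09 4e-18 [ 0.24  0.07 -0.45 -0.24 -1.08 -2.94]
12 1 0 1e-18 [ 0.61  0.11 -0.9   0.34 -0.65 -0.56]
12 1 0.05 6e-28 [ 0.61  0.03 -0.82  0.28 -0.81 -0.49]
12 1 0.09 7e-21 [ 0.62 -0.03 -0.75  0.25 -0.92 -0.45]
15 -1 0 8e-24 [ 0.18  0.21 -0.51 -0.33 -0.91 -2.79]
15 -1 0.05 2e-25 [ 0.19  0.14 -0.47 -0.3  -1.03 -2.84]
15 -1 0.09 1e-21 [ 0.19  0.09 -0.42 -0.29 -1.12 -2.87]
15 1 0 2e-16 [ 0.64  0.11 -0.94  0.42 -0.65 -0.66]
15 1 0.05 2e-31 [ 0.65  0.03 -0.85  0.35 -0.81 -0.58]
15 1 0.09 1e-23 [ 0.66 -0.03 -0.78  0.31 -0.93 -0.53]
18 -1 0 1e-20 [ 0.14  0.23 -0.48 -0.38 -0.96 -2.72]
18 -1 0.05 8e-23 [ 0.14  0.16 -0.43 -0.35 -1.07 -2.77]
18 -1 0.09 1e-20 [ 0.14  0.11 -0.39 -0.34 -1.15 -2.81]
18 1 0 8e-26 [ 0.67  0.12 -0.97  0.5  -0.66 -0.76]
18 1 0.05 6e-17 [ 0.69  0.03 -0.88  0.41 -0.81 -0.67]
18 1 0.09 7e-26 [ 0.69 -0.02 -0.81  0.37 -0.93 -0.61]
shift [0.205, -0.006, 0.2] turn [0.001, -0.66, -0.003] rows>= 3.5
```

Run:
```python
from path import *
x,M=tool(HOLD(-1),12,1,1,.02); jog(x+.09*Z,M); print("down in new frame",M.T@(-Z))
```

```text
shift [0.244, -0.006, 0.155] turn [0.001, -0.727, -0.003] rows>= 3.8
down in new frame [-0.20791169  0.          0.9781476 ]
```

>>> {"api": "jog_arm", "payload": {
  "steps": [
    [[0,0.1,0,-0.05,0,-0.15,0],[0,0.2,0,0,0,-0.3,0],[0,0.244,-0.006,0.155,0,-0.727,-0.003],[0,0.244,-0.006,0.155,0,-0.727,-0.003],[0,0.244,-0.006,0.155,0,-0.727,-0.003],[0,0.244,-0.006,0.155,0,-0.727,-0.003],[0,0.244,-0.006,0.155,0,-0.727,-0.003]]
  ]
}}

```text
t: 14.7
eef_pos: [0.4248, -0.004, 0.1577]
ee_rot: [-3.139, -0.214, 1.899]
force: [0.6, -0.7, -0.4]
width: 0.0877
gripper_force: 0.0
```

```bash
python3 rec.py
python3 - <<'E'
from path import *
x,M=tool(HOLD(-1),12,1,1,.02); jog(x,M)
E
```

```text
14.7 [0.2434, 0.0679, -0.4563, -0.2422, -1.0802, -2.9379, 0.4248, -0.004, 0.1577, -3.1389, -0.2142, 1.8994] 0.0877 [ 0.6 -0.7 -0.4]
[[-0.315, 0.946, -0.071], [0.925, 0.323, 0.2], [0.213, -0.003, -0.977]]
shift [-0.09, 0.005, 0.342] turn [-0.004, -0.006, 0.003] rows>= 1.8
```

>>> {"api": "jog_arm", "payload": {
  "steps": [
    [[0,-0.03,0.005,0.12,0,0,0],[0,-0.06,0.005,0.23,0,0,0],[0,-0.085,0.005,0.32,0,0,0],[0,-0.09,0.005,0.342,0,0,0],[255,-0.09,0.005,0.342,0,0,0],[255,-0.09,0.005,0.342,0,0,0],[255,-0.09,0.005,0.342,0,0,0],[255,-0.09,0.005,0.342,0,0,0]]
  ]
}}

```text
t: 15.5
eef_pos: [0.4281, -0.0079, 0.0704]
ee_rot: [-3.141, -0.213, 1.898]
force: [-0.1, 0.2, 0.2]
width: 0.0614
gripper_force: 0.0
```

>>> {"api": "jog_arm", "payload": {
  "steps": [
    [[255,0,0,0,0,0,0],[255,0,0,0,0,0,0],[255,0,0,0,0,0,0]]
  ]
}}

```text
t: 15.8
eef_pos: [0.428, -0.0079, 0.0702]
ee_rot: [-3.14, -0.213, 1.899]
force: [-0.9, -1.0, 6.5]
width: 0.0564
gripper_force: 25.0
```

```bash
python3 rec.py
```

```text
15.8 [0.2298, 0.1913, -0.5438, -0.2765, -0.8772, -2.8616, 0.428, -0.0079, 0.0702, -3.1404, -0.2126, 1.8986] 0.0564 [-0.9 -1.   6.5]
[[-0.315, 0.947, -0.069], [0.925, 0.322, 0.199], [0.211, -0.001, -0.977]]
```

>>> {"api": "jog_arm", "payload": {
  "steps": [
    [[255,0.02,0,-0.09,0,0,0],[255,0.05,0,-0.23,0,0,0],[255,0.088,0,-0.41,0,0,0],[255,0.088,0,-0.41,0,0,0],[255,0.088,0,-0.41,0,0,0]]
  ]
}}

```text
t: 16.3
eef_pos: [0.4281, -0.0077, 0.1752]
ee_rot: [3.141, -0.213, 1.898]
force: [-0.3, 0.3, -2.0]
width: 0.0559
gripper_force: 25.0
```

```bash
python3 rec.py
python3 - <<'E'
from path import *
x,M=tool(HOLD(1),12,1,1,.02); c,q=chk(x+.105*Z,M,[[.62,-.03,-.75,.25,-.92,-.45]]); print(c,q); path(q,5)
E
```

```text
16.3 [0.2343, 0.0533, -0.4292, -0.2361, -1.1194, -2.9416, 0.4281, -0.0077, 0.1752, 3.1413, -0.213, 1.8984] 0.0559 [-0.3  0.3 -2. ]
[[-0.315, 0.947, -0.068], [0.925, 0.322, 0.2], [0.211, 0.0, -0.977]]
1.1833925512610349e-23 [ 0.61944743 -0.04275121 -0.72341937  0.24445187 -0.96565363 -0.44019828]
dq [ 0.39 -0.1  -0.29  0.48  0.15  2.5 ]
[-0.022, -0.039, 0.014, 0.076, -0.096, -0.78] rows 4.1 to [ 0.42  -0.015  0.171] z [-0.07  0.11 -0.99]
[-0.004, -0.025, 0.006, 0.106, -0.052, -0.789] rows 4.2 to [ 0.417 -0.021  0.169] z [-0.06  0.02 -1.  ]
[-0.005, -0.009, -0.002, 0.113, -0.002, -0.796] rows 4.2 to [ 0.419 -0.023  0.169] z [-0.03 -0.07 -1.  ]
[-0.018, -0.005, -0.009, 0.1, 0.043, -0.803] rows 4.2 to [ 0.423 -0.021  0.171] z [ 0.01 -0.14 -0.99]
[-0.031, -0.017, -0.016, 0.071, 0.078, -0.809] rows 4.3 to [ 0.429 -0.015  0.174] z [ 0.07 -0.2  -0.98]
```

>>> {"api": "jog_arm", "payload": {
  "steps": [
    [[255,-0.022,-0.039,0.014,0.076,-0.096,-0.78],[255,-0.022,-0.039,0.014,0.076,-0.096,-0.78],[255,-0.022,-0.039,0.014,0.076,-0.096,-0.78],[255,-0.022,-0.039,0.014,0.076,-0.096,-0.78],[255,-0.022,-0.039,0.014,0.076,-0.096,-0.78]]
  ]
}}

```text
t: 16.8
eef_pos: [0.4188, -0.0154, 0.1683]
ee_rot: [3.101, -0.124, 2.521]
force: [-0.0, 0.7, -1.5]
width: 0.0558
gripper_force: 24.9
```

>>> {"api": "jog_arm", "payload": {
  "steps": [
    [[255,-0.004,-0.025,0.006,0.106,-0.052,-0.789],[255,-0.004,-0.025,0.006,0.106,-0.052,-0.789],[255,-0.004,-0.025,0.006,0.106,-0.052,-0.789],[255,-0.004,-0.025,0.006,0.106,-0.052,-0.789],[255,-0.004,-0.025,0.006,0.106,-0.052,-0.789]]
  ]
}}

```text
t: 17.3
eef_pos: [0.4162, -0.021, 0.1669]
ee_rot: [3.127, -0.063, 3.139]
force: [0.1, -0.3, -1.8]
width: 0.056
gripper_force: 24.9
```

>>> {"api": "jog_arm", "payload": {
  "steps": [
    [[255,-0.005,-0.009,-0.002,0.113,-0.002,-0.796],[255,-0.005,-0.009,-0.002,0.113,-0.002,-0.796],[255,-0.005,-0.009,-0.002,0.113,-0.002,-0.796],[255,-0.005,-0.009,-0.002,0.113,-0.002,-0.796],[255,-0.005,-0.009,-0.002,0.113,-0.002,-0.796]]
  ]
}}

```text
t: 17.8
eef_pos: [0.4177, -0.0234, 0.1676]
ee_rot: [-3.107, -0.067, -2.52]
force: [-0.1, -0.4, -2.0]
width: 0.0558
gripper_force: 24.9
```

>>> {"api": "jog_arm", "payload": {
  "steps": [
    [[255,-0.018,-0.005,-0.009,0.1,0.043,-0.803],[255,-0.018,-0.005,-0.009,0.1,0.043,-0.803],[255,-0.018,-0.005,-0.009,0.1,0.043,-0.803],[255,-0.018,-0.005,-0.009,0.1,0.043,-0.803],[255,-0.018,-0.005,-0.009,0.1,0.043,-0.803]]
  ]
}}

```text
t: 18.3
eef_pos: [0.4223, -0.0217, 0.1698]
ee_rot: [-3.09, -0.13, -1.889]
force: [-1.2, 0.0, -1.4]
width: 0.0557
gripper_force: 24.9
```

```bash
python3 rec.py
python3 - <<'E'
from path import *
x,M=tool(HOLD(1),12,1,1,.02); jog(x+.105*Z,M)
E
```

```text
18.3 [0.542, -0.021, -0.6658, 0.1477, -0.9956, -0.9421, 0.4223, -0.0217, 0.1698, -3.0897, -0.1297, -1.8895] 0.0557 [-1.2  0.  -1.4]
[[-0.311, -0.95, 0.009], [-0.942, 0.307, -0.139], [0.129, -0.051, -0.99]]
shift [-0.033, -0.02, -0.022] turn [0.075, 0.077, -0.812] rows>= 4.3
```

>>> {"api": "jog_arm", "payload": {
  "steps": [
    [[255,-0.033,-0.02,-0.022,0.075,0.077,-0.812],[255,-0.033,-0.02,-0.022,0.075,0.077,-0.812],[255,-0.033,-0.02,-0.022,0.075,0.077,-0.812],[255,-0.033,-0.02,-0.022,0.075,0.077,-0.812],[255,-0.033,-0.02,-0.022,0.075,0.077,-0.812],[255,-0.033,-0.02,-0.022,0.075,0.077,-0.812]]
  ]
}}

```text
t: 18.9
eef_pos: [0.4297, -0.0147, 0.1746]
ee_rot: [-3.141, -0.209, -1.248]
force: [0.5, 1.0, -0.9]
width: 0.0558
gripper_force: 25.0
```

```bash
python3 rec.py
python3 - <<'E'
from path import *
x,M=tool(HOLD(1),12,1,1,.02); jog(x+.105*Z,M); print("down",M.T@-Z)
s=vision.grab_frame("scene")
st=arm.get_state(); a,b=tool((np.zeros(3),np.eye(3)),12,1,1,.02); Mt=R.from_euler("xyz",st["ee_rot"]).as_matrix(); Mp=Mt@b.T; c=st["eef_pos"]-Mp@a
V=[(-60,28,11),(-60,-28,11),(-60,28,-11),(-60,-28,-11)]
pr=proj(s,[c+Mp@np.array(v)/1000 for v in V]); print("pred",np.round(pr,1).tolist(),"tilt x",Mp[:,0])
hsv=cv2.cvtColor(s["color"],cv2.COLOR_RGB2HSV)
m=cv2.inRange(hsv,(6,90,60),(19,255,255))
w=np.zeros_like(m); x0,y0=pr.mean(0).astype(int); w[y0-25:y0+15,x0-25:x0+25]=1; m=m*w
cs,_=cv2.findContours(m,0,2); k_=max(cs,key=cv2.contourArea)
print("area",cv2.contourArea(k_),"poly",cv2.approxPolyDP(k_,1.2,True)[:,0].tolist())
cv2.imwrite("pics/i5.png",s["color"][:,:,::-1])
E
```

```text
18.9 [0.619, -0.0427, -0.7226, 0.2441, -0.9659, -0.4428, 0.4297, -0.0147, 0.1746, -3.1406, -0.2091, -1.2478] 0.0558 [ 0.5  1.  -0.9]
[[0.31, -0.948, 0.067], [-0.928, -0.318, -0.197], [0.208, -0.001, -0.978]]
shift [-0.0, 0.001, 0.001] turn [-0.0, 0.0, -0.004] rows>= 0.0
down [-0.20791169  0.          0.9781476 ]
pred [[282.2, 200.6], [295.6, 214.3], [290.6, 197.0], [304.2, 210.4]] tilt x [-1.02629969e-03 -7.81819261e-04  9.99999168e-01]
area 485.5 poly [[281, 180], [283, 201], [294, 212], [292, 215], [282, 219], [293, 215], [300, 219], [296, 214], [303, 210], [302, 194], [296, 195], [292, 189], [294, 180]]
```

Foot corners in the mask are at (283,201), (296,214) and (303,210), within about 1 px of the prediction. Lowering.

>>> {"api": "jog_arm", "payload": {
  "steps": [
    [[255,-0.025,0,0.12,0,0,0],[255,-0.045,0,0.21,0,0,0],[255,-0.06,0,0.28,0,0,0],[255,-0.066,0,0.31,0,0,0],[255,-0.07,0,0.33,0,0,0],[255,-0.074,0,0.35,0,0,0],[255,-0.079,0,0.37,0,0,0],[255,-0.079,0,0.37,0,0,0]]
  ]
}}

```text
t: 19.75
eef_pos: [0.43, -0.0146, 0.0801]
ee_rot: [-3.141, -0.21, -1.243]
force: [-1.2, -0.4, -1.0]
width: 0.0556
gripper_force: 25.0
```

>>> {"api": "jog_arm", "payload": {
  "steps": [
    [[255,-0.004,0,0.018,0,0,0],[255,-0.007,0,0.032,0,0,0],[255,-0.0085,0,0.039,0,0,0],[255,-0.0095,0,0.044,0,0,0],[255,-0.0095,0,0.044,0,0,0]]
  ]
}}

```text
t: 20.25
eef_pos: [0.4304, -0.0147, 0.07]
ee_rot: [-3.141, -0.211, -1.242]
force: [-6.1, 1.4, 15.3]
width: 0.0561
gripper_force: 25.0
```

>>> {"api": "jog_arm", "payload": {
  "steps": [
    [[255,0.002,0,-0.008,0,0,0],[0,0.002,0,-0.008,0,0,0],[0,0.002,0,-0.008,0,0,0],[0,0.002,0,-0.008,0,0,0],[0,0.002,0,-0.06,0,0,0],[0,0.002,0,-0.2,0,0,0],[0,0.002,0,-0.38,0,0,0],[0,0.002,0,-0.56,0,0,0]]
  ]
}}

```text
t: 21.05
eef_pos: [0.42, 0.0126, 0.2073]
ee_rot: [3.141, -0.21, -1.242]
force: [2.8, 0.8, -0.4]
width: 0.0873
gripper_force: 0.0
```

```bash
python3 rec.py
python3 - <<'E'
from path import *
x,M=tool(HOLD(1),50,-1,1,.012)
c,qg=chk(x,M,[[-.23,.54,-.2,-.71,-1.43,.89]]); print("grasp",c,np.round(qg,2))
c,q=chk(x-.11*M[:,2],M,[qg]); print(c,np.round(q,2)); path(q,3)
s=vision.grab_frame("scene"); pr=proj(s,[HOLD(1)[0]+HOLD(1)[1]@np.array(v)/1000 for v in[(60,0,0),(32,28,11),(32,-28,11),(32,-28,-11)]])
print("pred head",np.round(pr,1).tolist())
hsv=cv2.cvtColor(s["color"],cv2.COLOR_RGB2HSV); m=cv2.inRange(hsv,(6,90,60),(19,255,255))
w=np.zeros_like(m); w[190:250,270:325]=1; m=m*w
cs,_=cv2.findContours(m,0,2); k_=max(cs,key=cv2.contourArea); print(cv2.contourArea(k_),cv2.boundingRect(k_),cv2.approxPolyDP(k_,1.5,True)[:,0].tolist())
E
```

```text
21.05 [0.6983, -0.085, -0.6711, 0.2225, -1.0728, -0.4848, 0.42, 0.0126, 0.2073, 3.1407, -0.2097, -1.242] 0.0873 [ 2.8  0.8 -0.4]
[[0.316, -0.946, 0.066], [-0.926, -0.323, -0.197], [0.208, 0.001, -0.978]]
grasp 1.1169489281022395e-18 [-0.23  0.54 -0.2  -0.71 -1.44  0.89]
1.3327636668614457e-21 [-0.34  0.51 -0.04 -0.65 -1.64  0.83]
dq [-1.03  0.6   0.63 -0.87 -0.56  1.32]
[0.103, 0.181, 0.177, -0.343, -0.332, 0.028] rows 2.5 to [ 0.388 -0.034  0.169] z [-0.27 -0.03 -0.96]
[0.047, -0.035, 0.089, -0.048, -0.526, -0.068] rows 2.8 to [ 0.394 -0.044  0.145] z [-0.4   0.35 -0.85]
[0.168, -0.17, -0.114, 0.307, -0.504, -0.21] rows 3.3 to [ 0.451 -0.077  0.138] z [-0.25  0.73 -0.64]
pred head [[292.6, 200.1], [282.4, 205.1], [295.8, 218.7], [304.3, 214.9]]
1461.5 (272, 197, 47, 53) [[285, 200], [283, 202], [284, 218], [272, 224], [273, 235], [285, 249], [317, 249], [318, 237], [304, 223], [303, 210], [300, 203], [295, 197]]
```

>>> {"api": "jog_arm", "payload": {
  "steps": [
    [[0,0.2,0,0.04,0,-0.1,0],[0,0.4,0.006,0.085,0,-0.3,0],[0,0.46,0.006,0.085,0,-0.7,0],[0,0.46,0.006,0.085,0,-0.7,0],[0,0.46,0.006,0.085,0,-0.7,0],[0,0.46,0.006,0.085,0,-0.7,0]]
  ]
}}

```text
t: 21.7
eef_pos: [0.4578, -0.1018, 0.2073]
ee_rot: [3.14, 0.346, -1.25]
force: [-0.5, 0.0, -2.1]
width: 0.0875
gripper_force: 0.0
```

```bash
python3 rec.py
python3 - <<'E'
from path import *
x,M=tool(HOLD(1),50,-1,1,.012); jog(x-.11*M[:,2],M)
E
```

```text
21.7 [-0.0817, 0.1788, -0.1988, -0.3248, -1.3469, 0.4998, 0.4578, -0.1018, 0.2073, 3.1398, 0.3457, -1.2502] 0.0875 [-0.5  0.  -2.1]
[[0.296, -0.949, -0.108], [-0.893, -0.316, 0.321], [-0.339, 0.002, -0.941]]
shift [-0.004, -0.004, 0.294] turn [-0.002, -0.671, -0.007] rows>= 3.5
```

>>> {"api": "jog_arm", "payload": {
  "steps": [
    [[0,0,0,0.1,0,-0.17,0],[0,0,0,0.2,0,-0.34,0],[0,0,0,0.294,0,-0.51,0],[0,-0.004,-0.004,0.294,0,-0.67,-0.007],[0,-0.004,-0.004,0.294,0,-0.67,-0.007],[0,-0.004,-0.004,0.294,0,-0.67,-0.007]]
  ]
}}

```text
t: 22.3
eef_pos: [0.4494, -0.0743, 0.1388]
ee_rot: [3.141, 0.865, -1.238]
force: [-0.1, 0.5, 0.5]
width: 0.0876
gripper_force: 0.0
```

```bash
python3 rec.py
python3 - <<'E'
from path import *
x,M=tool(HOLD(1),50,-1,1,.012); jog(x,M)
# panel extents between fingers, from the wrist camera: predicted vs mask
f=vision.grab_frame("wrist"); cv2.imwrite("pics/w3.png",f["color"][:,:,::-1])
c,m=HOLD(1); pr=proj(f,[c+m@np.array(v)/1000 for v in[(0,28,11),(0,-28,11),(25,28,11),(25,-28,11),(60,0,11)]]); print(np.round(pr).tolist())
hsv=cv2.cvtColor(f["color"],cv2.COLOR_RGB2HSV); b=cv2.inRange(hsv,(6,90,50),(19,255,255))
for r in(200,225,250): 
    z=np.where(b[r,180:460]>0)[0]+180; print(r,(z.min(),z.max(),len(z)) if len(z) else None)
E
```

```text
22.3 [-0.3274, 0.5058, -0.0453, -0.6463, -1.629, 0.8309, 0.4494, -0.0743, 0.1388, 3.1414, 0.8652, -1.2382] 0.0876 [-0.1  0.5  0.5]
[[0.212, -0.945, -0.249], [-0.613, -0.327, 0.719], [-0.761, 0.0, -0.648]]
shift [0.005, -0.003, 0.432] turn [0.006, -0.009, 0.005] rows>= 2.2
[[363.0, 217.0], [279.0, 217.0], [364.0, 252.0], [277.0, 251.0], [321.0, 305.0]]
200 (np.int64(280), np.int64(385), 83)
225 (np.int64(277), np.int64(362), 86)
250 (np.int64(278), np.int64(392), 115)
```

>>> {"api": "jog_arm", "payload": {
  "steps": [
    [[0,0.005,-0.003,0.13,0,0,0],[0,0.005,-0.003,0.26,0,0,0],[0,0.005,-0.003,0.36,0,0,0],[0,0.005,-0.003,0.41,0,0,0],[0,0.005,-0.003,0.432,0,0,0],[120,0.005,-0.003,0.432,0,0,0],[255,0.005,-0.003,0.432,0,0,0],[255,0.005,-0.003,0.432,0,0,0]]
  ]
}}

```text
t: 23.15
eef_pos: [0.4248, 0.0025, 0.0699]
ee_rot: [-3.134, 0.865, -1.232]
force: [-0.2, -0.5, -0.6]
width: 0.069
gripper_force: 0.0
```

>>> {"api": "jog_arm", "payload": {
  "steps": [
    [[255,0,0,0,0,0,0],[255,0,0,0,0,0,0],[255,0,0,0,0,0,0],[255,0,0,0,0,0,0]]
  ]
}}

```text
t: 23.55
eef_pos: [0.4243, 0.0029, 0.0695]
ee_rot: [-3.136, 0.866, -1.233]
force: [1.1, -1.6, 3.4]
width: 0.0558
gripper_force: 25.0
```

```bash
python3 rec.py
python3 - <<'E'
from path import *
st=arm.get_state(); M=R.from_euler("xyz",st["ee_rot"]).as_matrix(); print("up 110mm",M.T@Z*.11/.25)
E
```

```text
23.55 [-0.2283, 0.5306, -0.2028, -0.7102, -1.4362, 0.8867, 0.4243, 0.0029, 0.0695, -3.1356, 0.8658, -1.2332] 0.0558 [ 1.1 -1.6  3.4]
[[0.215, -0.945, -0.247], [-0.611, -0.327, 0.721], [-0.762, -0.004, -0.648]]
up 110mm [-0.33512262 -0.00170689 -0.28511387]
```

>>> {"api": "jog_arm", "payload": {
  "steps": [
    [[255,-0.06,0,-0.05,0,0,0],[255,-0.15,0,-0.13,0,0,0],[255,-0.27,0,-0.23,0,0,0],[255,-0.4,0,-0.34,0,0,0],[255,-0.46,0,-0.39,0,0,0],[255,-0.46,0,-0.39,0,0,0]]
  ]
}}

```text
t: 24.15
eef_pos: [0.4246, 0.0029, 0.2227]
ee_rot: [-3.128, 0.863, -1.227]
force: [0.4, 0.4, -1.4]
width: 0.0559
gripper_force: 25.0
```

```bash
python3 rec.py
python3 - <<'E'
from path import *
x,M=tool(CRAD,50,-1,1,.012); c,q=chk(x+.1*Z,M,[[-.2,.4,-.2,.1,-1.2,-1.3]]); print(c,np.round(q,2)); path(q,4)
f=vision.grab_frame("top"); I=cv2.imread("pics/top0.png").astype(int); g=I.sum(2)//3
for sx in(.0,.02,-.02,-.045):
    c=SEAT-sx*CX; a,b=proj(f,[c+.02*CV,c-.02*CV]); r=int(round((a[1]+b[1])/2))
    print("x",sx,"pred edges",np.round(a,1),np.round(b,1),"row",r,"cols",int(a[0])-6,g[r,int(a[0])-6:int(b[0])+8].tolist())
# down-slope profile along centre line near the ledge
for sx in np.arange(.045,.078,.003):
    uv=proj(f,[LE+.061*0*Z+(sx-.061)*-CX])[0]; v=cv2.remap(I.astype(np.float32),np.float32([[uv[0]]]),np.float32([[uv[1]]]),cv2.INTER_LINEAR)[0,0]; print(round(sx,3),np.round(uv,1),v.astype(int))
E
```

```text
24.15 [-0.2274, 0.3212, -0.0939, -0.7073, -1.6738, 0.6833, 0.4246, 0.0029, 0.2227, -3.128, 0.8626, -1.2271] 0.0559 [ 0.4  0.4 -1.4]
[[0.219, -0.945, -0.243], [-0.612, -0.327, 0.72], [-0.76, -0.009, -0.65]]
1.308957172399769e-24 [-0.2   0.4  -0.18  0.09 -1.24 -1.28]
dq [ 0.03  0.08 -0.09  0.8   0.43 -1.96]
[0.328, 0.105, -0.125, -0.027, 0.273, 0.659] rows 3.7 to [ 0.425 -0.078  0.181] z [-0.26  0.56 -0.79]
[0.329, -0.08, -0.118, 0.101, 0.255, 0.621] rows 3.6 to [ 0.434 -0.164  0.155] z [-0.28  0.37 -0.89]
[0.228, -0.237, -0.11, 0.206, 0.176, 0.583] rows 3.4 to [ 0.452 -0.248  0.145] z [-0.28  0.17 -0.95]
[0.058, -0.311, -0.102, 0.257, 0.053, 0.546] rows 3.2 to [ 0.484 -0.325  0.149] z [-0.26 -0.03 -0.97]
x 0.0 pred edges [499.8 251.4] [519.9 248.4] row 250 cols 493 [219, 219, 158, 103, 140, 204, 210, 206, 216, 219, 217, 212, 212, 211, 204, 201, 199, 193, 190, 196, 199, 199, 198, 207, 217, 168, 157, 143, 226, 214, 215, 220, 236, 238]
x 0.02 pred edges [499.9 261. ] [519.9 258. ] row 260 cols 493 [217, 219, 188, 104, 130, 190, 212, 208, 215, 219, 217, 214, 211, 205, 203, 205, 202, 193, 
[... 217 characters left out ...]
2, 206, 197, 191, 189, 194, 197, 196, 198, 208, 218, 150, 143, 137, 136, 225, 234, 242, 87, 67]
x -0.045 pred edges [499.5 229.2] [520.  226.2] row 228 cols 493 [169, 135, 111, 117, 170, 217, 208, 209, 215, 218, 214, 209, 210, 212, 212, 212, 207, 191, 186, 190, 194, 194, 196, 210, 219, 137, 140, 146, 162, 242, 47, 79, 83, 83]
0.045 [509.9 271.4] [147 209 237]
0.048 [509.9 272.8] [147 210 235]
0.051 [509.9 274.2] [190 247 252]
0.054 [509.9 275.6] [178 239 248]
0.057 [509.9 277. ] [148 213 239]
0.06 [509.9 278.4] [167 231 246]
0.063 [509.9 279.8] [129 183 216]
0.066 [509.9 281.2] [ 97 136 164]
0.069 [509.9 282.6] [119 168 202]
0.072 [509.9 284. ] [151 215 241]
0.075 [509.9 285.4] [149 212 238]
```

```bash
sed -i 's/^LE=np.array(\[.4274,-.3319,.0262\])/LE=np.array([.4258,-.3277,.0262])/' go.py
python3 - <<'E'
from path import *
print(LE,SEAT)
x,M=tool(CRAD,50,-1,1,.012); c,q=chk(x+.1*Z,M,[[-.2,.4,-.2,.1,-1.2,-1.3]]); print(c,np.round(q,2)); path(q,4)
E
```

```text
[ 0.4258 -0.3277  0.0262] [ 0.48062432 -0.32057956  0.05197971]
2.9389867570473603e-24 [-0.19  0.39 -0.19  0.09 -1.24 -1.29]
dq [ 0.03  0.07 -0.09  0.79  0.43 -1.97]
[0.324, 0.106, -0.123, -0.028, 0.273, 0.659] rows 3.7 to [ 0.424 -0.077  0.179] z [-0.27  0.56 -0.79]
[0.325, -0.079, -0.117, 0.101, 0.256, 0.621] rows 3.6 to [ 0.432 -0.162  0.154] z [-0.28  0.37 -0.88]
[0.225, -0.234, -0.11, 0.207, 0.175, 0.583] rows 3.4 to [ 0.45  -0.245  0.144] z [-0.28  0.17 -0.94]
[0.055, -0.307, -0.103, 0.258, 0.051, 0.546] rows 3.2 to [ 0.482 -0.32   0.149] z [-0.26 -0.03 -0.97]
```

>>> {"api": "jog_arm", "payload": {
  "steps": [
    [[255,0.324,0.106,-0.123,-0.028,0.273,0.659],[255,0.324,0.106,-0.123,-0.028,0.273,0.659],[255,0.324,0.106,-0.123,-0.028,0.273,0.659],[255,0.324,0.106,-0.123,-0.028,0.273,0.659],[255,0.324,0.106,-0.123,-0.028,0.273,0.659]]
  ]
}}

```text
t: 24.7
eef_pos: [0.423, -0.0763, 0.1771]
ee_rot: [2.718, 0.536, -1.841]
force: [0.0, 0.7, -1.2]
width: 0.056
gripper_force: 25.0
```

>>> {"api": "jog_arm", "payload": {
  "steps": [
    [[255,0.325,-0.079,-0.117,0.101,0.256,0.621],[255,0.325,-0.079,-0.117,0.101,0.256,0.621],[255,0.325,-0.079,-0.117,0.101,0.256,0.621],[255,0.325,-0.079,-0.117,0.101,0.256,0.621],[255,0.325,-0.079,-0.117,0.101,0.256,0.621]]
  ]
}}

```text
t: 25.2
eef_pos: [0.4306, -0.1607, 0.1517]
ee_rot: [2.672, 0.142, -2.211]
force: [-1.0, 0.4, -1.3]
width: 0.056
gripper_force: 25.0
```

>>> {"api": "jog_arm", "payload": {
  "steps": [
    [[255,0.225,-0.234,-0.11,0.207,0.175,0.583],[255,0.225,-0.234,-0.11,0.207,0.175,0.583],[255,0.225,-0.234,-0.11,0.207,0.175,0.583],[255,0.225,-0.234,-0.11,0.207,0.175,0.583],[255,0.225,-0.234,-0.11,0.207,0.175,0.583]]
  ]
}}

```text
t: 25.7
eef_pos: [0.449, -0.2439, 0.142]
ee_rot: [2.84, -0.16, -2.58]
force: [0.4, -1.0, -1.3]
width: 0.056
gripper_force: 25.0
```

```bash
python3 rec.py
python3 - <<'E'
from path import *
x,M=tool(CRAD,50,-1,1,.012); jog(x+.1*Z,M)
E
```

```text
25.7 [-0.2015, 0.3797, -0.1665, -0.1126, -1.3487, -0.7897, 0.449, -0.2439, 0.142, 2.84, -0.16, -2.5804] 0.056 [ 0.4 -1.  -1.3]
[[-0.836, -0.468, -0.287], [-0.525, 0.834, 0.17], [0.159, 0.293, -0.943]]
shift [0.055, -0.309, -0.115] turn [0.263, 0.045, 0.552] rows>= 3.2
```

>>> {"api": "jog_arm", "payload": {
  "steps": [
    [[255,0.055,-0.309,-0.115,0.263,0.045,0.552],[255,0.055,-0.309,-0.115,0.263,0.045,0.552],[255,0.055,-0.309,-0.115,0.263,0.045,0.552],[255,0.055,-0.309,-0.115,0.263,0.045,0.552],[255,0.055,-0.309,-0.115,0.263,0.045,0.552]]
  ]
}}

```text
t: 26.2
eef_pos: [0.4815, -0.3208, 0.149]
ee_rot: [-3.142, -0.262, -3.012]
force: [-0.0, -0.0, -1.4]
width: 0.0556
gripper_force: 25.0
```

```bash
python3 rec.py
cat > cmp.py <<'E'
from path import *
def corners(up,o=(.012,50)):
    x,M=tool(CRAD,o[1],-1,1,o[0]); print("jog to final"); jog(x,M); print("down",np.round(M.T@-Z,3))
    t=vision.grab_frame("top"); s=vision.grab_frame("scene")
    st=arm.get_state(); a,b=tool((np.zeros(3),np.eye(3)),o[1],-1,1,o[0]); Mp=R.from_euler("xyz",st["ee_rot"]).as_matrix()@b.T; c=st["eef_pos"]-Mp@a
    V=[(-60,28,11),(-60,-28,11),(0,28,11),(0,-28,11),(60,0,11),(60,0,-11),(-60,28,-11),(-60,-28,-11)]
    for n,f in(("top",t),("scene",s)):
        pr=proj(f,[c+Mp@np.array(v)/1000 for v in V]); print(n,np.round(pr,1).tolist())
        m=cv2.inRange(cv2.cvtColor(f["color"],cv2.COLOR_RGB2HSV),(5,110,60),(16,255,255)); w=np.zeros_like(m)
        x0,y0=pr.min(0).astype(int)-12; x1,y1=pr.max(0).astype(int)+12; w[y0:y1,x0:x1]=1; m*=w
        for k_ in sorted(cv2.findContours(m,0,2)[0],key=cv2.contourArea)[-2:]: print("  area",cv2.contourArea(k_),cv2.approxPolyDP(k_,1.2,True)[:,0].tolist())
    return t,s
E
python3 -c "
from cmp import *
corners(0)"
```

```text
26.2 [-0.1936, 0.3931, -0.1876, 0.0871, -1.2404, -1.2866, 0.4815, -0.3208, 0.149, -3.1416, -0.2622, -3.0124] 0.0556 [-0.  -0.  -1.4]
[[-0.958, -0.129, -0.257], [-0.124, 0.992, -0.033], [0.259, -0.0, -0.966]]
jog to final
shift [-0.106, 0.001, 0.387] turn [-0.0, -0.0, 0.0] rows>= 2.0
down [-0.259 -0.     0.966]
top [[518.4, 286.1], [549.3, 281.2], [518.6, 254.0], [550.1, 249.2], [534.8, 218.0], [529.1, 214.0], [513.3, 280.8], [543.6, 276.1]]
  area 5.0 [[550, 243], [549, 242], [546, 244]]
  area 21.5 [[547, 250], [549, 268], [550, 250]]
scene [[151.6, 214.3], [123.1, 221.7], [152.0, 221.5], [121.6, 229.6], [136.3, 234.0], [140.4, 245.4], [155.0, 224.3], [126.8, 231.9]]
  area 95.0 [[150, 218], [149, 216], [143, 216], [140, 219], [117, 224], [122, 223], [124, 226]]
  area 495.0 [[152, 224], [121, 233], [126, 246], [141, 245], [155, 237], [155, 233]]
```

>>> {"api": "jog_arm", "payload": {
  "steps": [
    [[255,-0.03,0,0.08,0,0,0],[255,-0.06,0,0.19,0,0,0],[255,-0.08,0,0.27,0,0,0],[255,-0.094,0,0.31,0,0,0],[255,-0.1,0,0.333,0,0,0],[255,-0.1,0,0.333,0,0,0]]
  ]
}}

```text
t: 26.9
eef_pos: [0.4851, -0.3213, 0.0626]
ee_rot: [-3.139, -0.261, -3.016]
force: [0.6, 0.8, -1.8]
width: 0.0555
gripper_force: 25.0
```

```bash
python3 -c "
from cmp import *
t,s=corners(0)
cr=lambda f,x,y:cv2.resize(f['color'][y:y+100,x:x+100,::-1],(400,400),interpolation=cv2.INTER_CUBIC)
cv2.imwrite('pics/f1.png',np.hstack([cr(t,460,205),cr(s,100,200)]))"
```

```text
jog to final
shift [-0.003, 0.005, 0.057] turn [-0.002, 0.001, -0.005] rows>= 0.3
down [-0.259 -0.     0.966]
top [[501.3, 284.1], [529.8, 279.7], [501.1, 254.7], [530.3, 250.3], [515.8, 221.8], [511.0, 218.1], [496.9, 279.3], [525.0, 275.0]]
  area 5.5 [[530, 244], [526, 245], [529, 246]]
  area 9.0 [[528, 251], [530, 258], [530, 251]]
scene [[162.7, 245.1], [136.1, 252.5], [163.7, 253.7], [135.5, 261.7], [149.9, 267.6], [153.5, 277.9], [165.7, 254.3], [139.4, 261.8]]
  area 94.5 [[162, 252], [159, 251], [133, 259], [136, 262], [160, 255]]
  area 404.5 [[165, 260], [137, 267], [136, 270], [139, 277], [146, 280], [157, 277], [166, 272], [167, 266]]
```

>>> {"api": "jog_arm", "payload": {
  "steps": [
    [[255,-0.004,0.004,0.015,0,0,0],[255,-0.007,0.004,0.027,0,0,0],[255,-0.009,0.004,0.035,0,0,0],[255,-0.01,0.004,0.039,0,0,0]]
  ]
}}

```text
t: 27.4
eef_pos: [0.4849, -0.3201, 0.0527]
ee_rot: [-3.138, -0.261, -3.017]
force: [0.8, -0.1, -1.2]
width: 0.0557
gripper_force: 25.0
```

>>> {"api": "jog_arm", "payload": {
  "steps": [
    [[255,-0.001,0,0.005,0,0,0],[255,-0.002,0,0.009,0,0,0],[255,-0.003,0,0.012,0,0,0],[255,-0.003,0,0.012,0,0,0]]
  ]
}}

```text
t: 27.8
eef_pos: [0.485, -0.3204, 0.0511]
ee_rot: [-3.138, -0.261, -3.016]
force: [-1.5, 2.4, 9.5]
width: 0.0556
gripper_force: 25.0
```

Contact came at the expected height. I'll use the last picture before releasing.

```bash
python3 -c "
from h import *
t=vision.grab_frame('top');s=vision.grab_frame('scene')
cr=lambda f,x,y:cv2.resize(f['color'][y:y+80,x:x+80,::-1],(400,400),interpolation=cv2.INTER_CUBIC)
cv2.imwrite('pics/f2.png',np.hstack([cr(t,465,217),cr(s,112,225)]))"
```

```text
(no output)
```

View pics/f2.png

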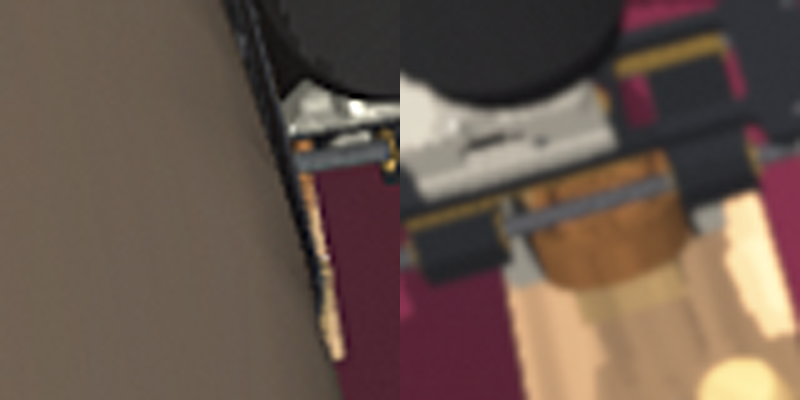

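Run:
```python
from path import *
s=vision.grab_frame("scene"); t=vision.grab_frame("top")
cr=lambda P:np.round((proj(s,P)-[112,225])*5+2,0).tolist()
e=SEAT+.059*CX
print("spine end pred L/R",cr([e-.02*CV,e+.02*CV]),"at z10mm",cr([(e-.02*CV)*[1,1,0]+.01*Z,(e+.02*CV)*[1,1,0]+.01*Z]))
c,m=CRAD; print("panel pred tip back,face; sides at x=32 back (y-,y+)",cr([c+m@np.array(v)/1000 for v in[(60,0,-11),(60,0,11),(32,-28,-11),(32,28,-11)]]))
for p in((580,296),(690,270)):
    print("cast spine end",onz(s,((p[0]-400)/5+112-.4,p[1]/5+225-.4),.0769))
print("cast arch tip",onz(s,((611-400)/5+112-.4,289/5+225-.4),.0769-.0004))
# spine in the first scene picture: row profiles near uphill end
I=cv2.imread("pics/scene0.png").astype(int).sum(2)//3
for r in(275,278,281,284): print(r,I[r,136:178].tolist())
st=arm.get_state(); x,M=tool(CRAD,50,-1,1,.012); print((st["eef_pos"]-x)@CV,(st["eef_pos"]-x)@CX,(st["eef_pos"]-x)@CN)
```

```text
spine end pred L/R [[171.0, 299.0], [274.0, 267.0]] at z10mm [[218.0, 402.0], [316.0, 371.0]]
panel pred tip back,face; sides at x=32 back (y-,y+) [[223.0, 284.0], [205.0, 234.0], [150.0, 279.0], [291.0, 237.0]]
cast spine end [ 0.53590342 -0.32998872  0.0769    ]
cast spine end [ 0.53430779 -0.2879894   0.0769    ]
cast arch tip [ 0.53525319 -0.31833818  0.0765    ]
275 [156, 158, 168, 172, 164, 160, 155, 149, 148, 161, 185, 200, 200, 198, 197, 195, 194, 195, 198, 203, 206, 209, 211, 211, 212, 213, 213, 211, 208, 205, 193, 187, 205, 217, 219, 215, 212, 214, 218, 221, 223, 226]
278 [171, 164, 174, 192, 212, 214, 196, 161, 149, 162, 185, 200, 200, 197, 196, 195, 194, 195, 200, 205, 208, 210, 210, 210, 210, 211, 210, 207, 202, 198, 187, 177, 196, 215, 220, 218, 215, 211, 211, 214, 219, 223]
281 [225, 222, 223, 226, 230, 230, 217, 175, 154, 164, 184, 200, 200, 196, 194, 192, 190, 190, 192, 197, 198, 196, 194, 192, 191, 193, 195, 195, 192, 188, 186, 185, 190, 208, 219, 220, 219, 214, 210, 208, 211, 219]
284 [228, 224, 223, 223, 226, 226, 220, 192, 176, 177, 182, 189, 186, 179, 175, 173, 171, 170, 174, 180, 187, 189, 190, 191, 190, 189, 191, 192, 190, 183, 175, 169, 175, 196, 214, 220, 220, 218, 214, 209, 207, 211]
-0.0003273388347315408 0.003794986739781911 0.0009027240198391851
```

Measured against the projected model, the panel and spine agree within about 1 mm: the arch spans crop columns 130–292, and the visible side and spine edges match. Releasing and backing out along the tool axis.

>>> {"api": "jog_arm", "payload": {
  "steps": [
    [[200,0,0,0,0,0,0],[100,0,0,0,0,0,0],[0,0,0,0,0,0,0],[0,0,0,0,0,0,0],[0,0,0,-0.03,0,0,0],[0,0,0,-0.14,0,0,0],[0,0,0,-0.34,0,0,0],[0,0,0,-0.54,0,0,0]]
  ]
}}

```text
t: 28.8
eef_pos: [0.5191, -0.3154, 0.1817]
ee_rot: [-3.139, -0.262, -3.017]
force: [1.2, 0.3, -0.3]
width: 0.0874
gripper_force: 0.0
```

>>> {"api": "jog_arm", "payload": {
  "steps": [
    [[0,-0.1,0.4,-0.2,0,0,0],[0,-0.2,0.8,-0.3,0,0,0],[0,-0.2,1,-0.3,0,0,0],[0,-0.2,1,-0.3,0,0,0],[0,-0.2,1,-0.3,0,0,0],[0,-0.2,1,-0.3,0,0,0],[0,-0.2,1,-0.3,0,0,0]]
  ]
}}

```text
t: 29.5
eef_pos: [0.5558, -0.0563, 0.2399]
ee_rot: [-3.139, -0.259, -3.013]
force: [0.2, -0.4, -0.0]
width: 0.0881
gripper_force: 0.0
```

```bash
python3 rec.py
python3 - <<'E'
from path import *
t=vision.grab_frame("top"); s=vision.grab_frame("scene"); c,m=CRAD
V=[(-60,28,11),(-60,-28,11),(0,28,11),(0,-28,11),(60,0,11),(60,0,-11),(32,28,11),(32,-28,11)]
for n,f in(("top",t),("scene",s)):
    pr=proj(f,[c+m@np.array(v)/1000 for v in V]); print(n,np.round(pr,1).tolist())
    M_=cv2.inRange(cv2.cvtColor(f["color"],cv2.COLOR_RGB2HSV),(5,110,50),(16,255,255)); w=np.zeros_like(M_)
    x0,y0=pr.min(0).astype(int)-12; x1,y1=pr.max(0).astype(int)+12; w[y0:y1,x0:x1]=1; M_=cv2.morphologyEx(M_*w,cv2.MORPH_CLOSE,np.ones((5,5)))
    k_=max(cv2.findContours(M_,0,2)[0],key=cv2.contourArea); print("  area",cv2.contourArea(k_),cv2.minAreaRect(k_),cv2.approxPolyDP(k_,1.5,True)[:,0].tolist())
E
```

```text
29.5 [0.2323, 0.3226, -0.0292, -0.0238, -1.4769, -1.6692, 0.5558, -0.0563, 0.2399, -3.1386, -0.259, -3.0133] 0.0881 [ 0.2 -0.4 -0. ]
[[-0.959, -0.129, -0.254], [-0.124, 0.992, -0.036], [0.256, -0.003, -0.967]]
top [[498.3, 286.2], [526.4, 281.8], [498.0, 257.2], [526.7, 252.8], [512.3, 224.8], [507.6, 221.1], [497.8, 241.2], [526.8, 236.9]]
  area 1908.0 ((510.5, 252.5), (65.0, 33.0), 90.0) [[512, 220], [502, 222], [496, 228], [494, 234], [495, 281], [498, 285], [526, 281], [527, 234], [522, 226]]
scene [[164.8, 248.6], [138.6, 256.0], [165.9, 257.3], [138.2, 265.3], [152.6, 271.3], [156.2, 281.3], [166.6, 262.3], [138.0, 270.7]]
  area 920.0 ((155.98114013671875, 266.9339599609375), (31.18084716796875, 40.109283447265625), 74.05460357666016) [[170, 248], [141, 255], [134, 260], [134, 263], [137, 264], [137, 273], [143, 283], [160, 282], [161, 279], [167, 278], [170, 266], [168, 264], [168, 255], [172, 254]]
```

```bash
python3 -c "
from station import arm
print(arm.job_done())"
```

```text
the job is handed in; nothing more can be done
None
```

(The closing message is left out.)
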